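Turn the culture dishes agar-up and stack them in the carrier

TASK

Turn over the two culture dishes standing on the bench, the red one and the amber one, so that each lies agar-side up on its lid, and stack them squarely, in either order, on the dish that already stands inverted in the steel carrier, ready for the incubator. Keep each lid seated on its base all the while, set the dishes down without letting them drop or topple over, and leave the carrier's first dish, the bottle, the two jars and the slide box where they are.

Things in the scene. Friction and masses are not known exactly. Their poses are not given: they have to be found in the camera images.
- dish_red_mid (a point): Centre (half-way up) of the loose square lidded culture dish with dark red agar and lid edge, starting flat on the bench, lid up. Closed: 64 x 64 x 32 mm, about 95 g. Its base fills the lower 16 mm, its loose lid the upper 16 mm, sides flush: grip across the half-way seam to hold both. Stands steadily on any side. z runs from the base's underside to the lid (down once inverted); x, y square to the sides.
- lid_red_mid (a point): Same centre of the closed red dish, but carried by its loose clear lid, edged in red; coincides with the dish's centre while the lid is seated (1 mm side play). Lid 64 x 64 mm, 16 mm high, 18 g, rim resting on the base's ledge, skirt overlapping the base's inner wall by 10 mm; nothing latches it.
- dish_amber_mid (a point): Centre (half-way up) of the loose square lidded culture dish with amber-yellow agar and lid edge, starting flat on the bench, lid up. Closed: 64 x 64 x 32 mm, about 95 g. Its base fills the lower 16 mm, its loose lid the upper 16 mm, sides flush: grip across the half-way seam to hold both. Stands steadily on any side. z runs from the base's underside to the lid (down once inverted); x, y square to the sides.
- lid_amber_mid (a point): Same centre of the closed amber dish, but carried by its loose clear lid, edged in amber; coincides with the dish's centre while the lid is seated (1 mm side play). Lid 64 x 64 mm, 16 mm high, 18 g, rim resting on the base's ledge, skirt overlapping the base's inner wall by 10 mm; nothing latches it.
- first_dish_mid (a point): Centre (half-way up) of the loose dish already inverted in the carrier, same make, 64 x 64 x 32 mm, dark brown agar; centre 20 mm and top 36 mm above the bench. Its z axis points up (its own frame is not inverted), x and y square to its sides, x nearly towards the carrier's uprights. The stack is built on it.
- carrier: Steel stacking carrier, fixed. Origin: middle of the stack's place, at bench level; x from its open front to its rear, z up. Foot plate 92 (x) by 86 (y) mm, 4 mm thick, low wire rim in front. Two 6 mm wire uprights at x = 41, y = +-26 mm, joined at the top by a bow, 138 mm high; 6 mm free between them and the stack. Front, sides and top open.
- bottle_mid (a point): Half-way up the loose amber reagent bottle: round, 60 mm diameter, 125 mm high, standing on the bench. Bystander.
- jar_mid (a point): Half-way up the loose white jar with blue cap: round, about 80 mm diameter, 85 mm high, standing on the bench. Bystander.
- stain_jar_mid (a point): Half-way up the loose glass staining jar with slides stood in it and a glass lid: block shaped, foot 64 (x) by 52 (y) mm, 102 mm high, standing on the bench. Bystander.
- slide_box_mid (a point): Half-way up the loose blue slide box lying on the bench: 85 (x) by 100 (y) by 35 mm high. Bystander.
There are look-alikes about, which are no part of the job. What is shaped like the part that bears lid_amber_mid but blue or purple is not meant.

How it is judged:
By the outcome, as a careful person would: the job done as asked, in the order asked, and still so for the second after the job is handed in, with the robot touching nothing.
It also fails if it takes over 72 s, if anything falls off the work surface, if the arm or the gripper's body presses on something with over 40 N, if the wrist force passes 120 N, or if a joint passes its speed limit or range.

ROBOT

A 7-joint arm with a two-finger parallel gripper is mounted at the origin on the work surface. World frame = base frame: x ahead of the robot, y to its left, z up, the work surface at z = 0. Lengths are in m, angles in rad, forces in N, time in s.
With the tool pointing down it reaches from about 0.4 to 0.875 m from the base axis. Payload 6.5 kg.
Tool frame: the origin (TCP) lies midway between the tips of the shut fingers; the grasp point (between the pads) lies 19 mm behind it (robot.grip_point_offset is the distance from the TCP to the grasp point, in m); z points along the fingers, y is the direction in which the jaws open and shut (so a half turn about z gives the same grasp; the last joint's range is limited). The gripper opens to 85 mm and grips with 20 to 120 N. Pads are 22 mm wide; open, the fingers measure 114 mm over their backs; the gripper's body (76 mm by 85 mm) begins 54 mm behind the grasp point. The pads swing forward as they close: fully open they stand 13 mm farther back than shut.
Start: joints at [1.182, 0.536, -0.004, 1.538, 0.003, 1.067, -0.071], TCP at [0.206, -0.616, 0.231] pointing down, gripper open.
Joint ranges: [-2.7, 2.7], [-0.37, 2.16], [-1.27, 1.26], [0.24, 2.4], [-1.31, 4.45], [0.19, 1.91], [-2.76, 2.76]. Speed limits (rad/s): [2.39, 2.39, 3.14, 3.14, 3.14, 3.14, 3.14].

INTERFACE

Orientations are given as a unit quaternion [x, y, z, w].
In Python, from workcell import robot gives the robot as it stands.
- The arm moves only by the tool send_rows, never from a script. Its argument "motion" is one flat list of numbers, 6 for each row, row after row: the shift along the tool's x, y, z in mm, then the turn, a rotation vector about the tool's x, y, z in degrees. In form: [tx, ty, tz, rx, ry, rz, tx, ty, tz, rx, ry, rz, ...]. A call has 1 to 8 rows; each row shifts and turns the commanded pose from where the row before left it, along the tool's axes as they then stand; what a row does not reach is not made up. A row lasts 1/12 s, in which the tool goes at most 41.7 mm and 7.16 degrees, less where a joint would pass 70% of its speed; a pose out of reach is approached as far as the arm can. A call with a gripper value outside its range is refused whole. "fingers" is the opening, from 0 (shut) to 1 (fully open), set as the call begins (left out, the last holds). The fingers move at their own pace and stop on an object; "squeeze" is the grip in N (left out, the last holds). Time passes only in rows, so rows that do not move let the fingers close. It gives the time, the measured TCP pose, the force and the opening at its end, in the units of the state.
- robot.read_state(): the state, without advancing time (a new reading comes with each control period).
- robot.capture(name): name is "scene" or "top"; returns a dict with "pixels" (480x640x3 uint8, red, green, blue), "K" (3x3 intrinsics, pixels), "D" ([k1, k2, p1, p2, k3] as OpenCV has them; the pictures are not rectified), "world_from_camera" (4x4, takes a point from camera to world coordinates). Camera axes: x right, y up, looking along -z (the intrinsics and any distortion apply to the point x, -y, -z); pixel columns grow to the right and rows downward; lengths in m; the calibration is good to about 2 mm. A picture is of the moment at which its call begins. There is no depth.
- robot.hand_in(): hands the job in, once; it reports no verdict.
The state is a dict: "time_s": time; "joint_positions": joint angles; "joint_vel": joint speeds; "joint_efforts": joint torques, N m; "ee_pos": TCP position; "ee_rot": TCP orientation; "force": force on the tool from outside, world axes, zero at the start; "ft_torque": the same for the moment, N m; "gripper_width": opening from 0.0 (shut) to 1.0 (fully open).
Only numpy, scipy, OpenCV 4.12 (cv2) and the standard library are available. Lean on these libraries where they do the work, as an engineer would, in place of code of your own. Each camera call takes 0.05 s, during which the arm holds its last target. There are 200 camera calls.

## Working session

There is one attempt and no reset: what is moved stays moved. The work goes in short steps, Python scripts to look and compute and a tool call to move; the robot and the scene stay as the last step left them, time stands still between calls to the robot, and variables do not carry over. Pictures are saved under pics/ and viewed, on a budget of 10 in all, crops included, one or two more only if the job needs it, and the job is handed in when it is done.

Besides the shell and the picture viewer there is one more tool, called after "Request:" as name(argument=value, ...), one argument or row to a line, values as JSON. send_rows: Moves the arm, as the interface text tells. Its arguments: {"type":"object","properties":{"motion":{"type":"array"},"fingers":{"type":"number"},"squeeze":{"type":"number"}},"required":["motion"]}

```bash
mkdir -p pics; ls
python3 - <<'E'
from workcell import robot
import cv2,numpy as np,pickle
for n in("scene","top"):
    c=robot.capture(n); pickle.dump(c,open(f"pics/{n}0.pkl","wb"))
    cv2.imwrite(f"pics/{n}0.png",c["pixels"][:,:,::-1]); print(n,c["K"],c["D"],np.round(c["world_from_camera"],4))
print(robot.read_state())
E
```

```text
pics
scene [[574.19484935   0.         314.45299802]
 [  0.         574.19484935 241.05293979]
 [  0.           0.           1.        ]] [-0.16645399  0.          0.          0.          0.        ] [[ 0.8142 -0.409   0.4119  0.9822]
 [ 0.5804  0.5598 -0.5914 -0.6812]
 [ 0.0113  0.7206  0.6932  0.8748]
 [ 0.      0.      0.      1.    ]]
top [[584.13165309   0.         325.83024597]
 [  0.         584.13165309 237.223678  ]
 [  0.           0.           1.        ]] [-0.16526747  0.          0.          0.          0.        ] [[ 0.0151  0.9976 -0.0675  0.3969]
 [-0.9999  0.0146 -0.0077  0.0054]
 [-0.0067  0.0676  0.9977  1.499 ]
 [ 0.      0.      0.      1.    ]]
{'time_s': 0.1, 'joint_positions': array([ 1.18179738,  0.53708823, -0.00441945,  1.53878892,  0.00259568,
        1.06733146, -0.07121376]), 'joint_vel': array([ 0.00013767, -0.00044015,  0.00104401, -0.00317664,  0.00110295,
       -0.00026412, -0.00030023]), 'joint_efforts': array([ 2.76301274e-03, -5.84569824e+01,  1.05205815e+00, -2.59779453e+01,
        1.26211852e-02,  4.61424206e-03,  6.01167841e-06]), 'ee_pos': array([ 0.20598312, -0.61587884,  0.23049661]), 'ee_rot': array([ 9.86999867e-01,  1.60719053e-01, -1.90687953e-04, -7.82234849e-04]), 'force': array([ 0.66252674, -0.79117546,  0.13256359]), 'ft_torque': array([ 0.00953594,  0.04431068, -0.08822118]), 'gripper_width': 1.0005484732865857}
```

View pics/scene0.png

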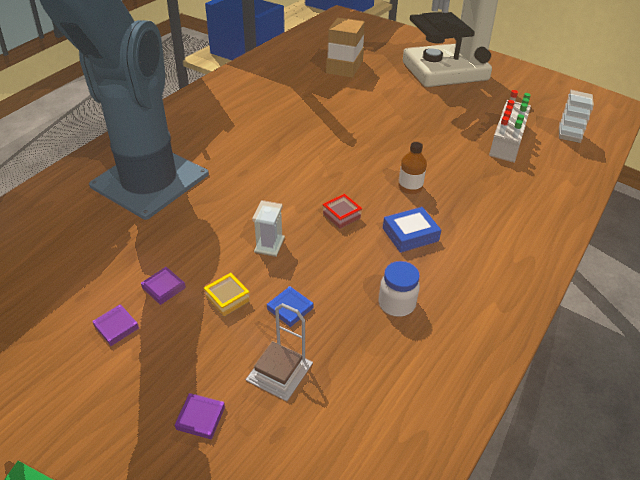

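View pics/top0.png

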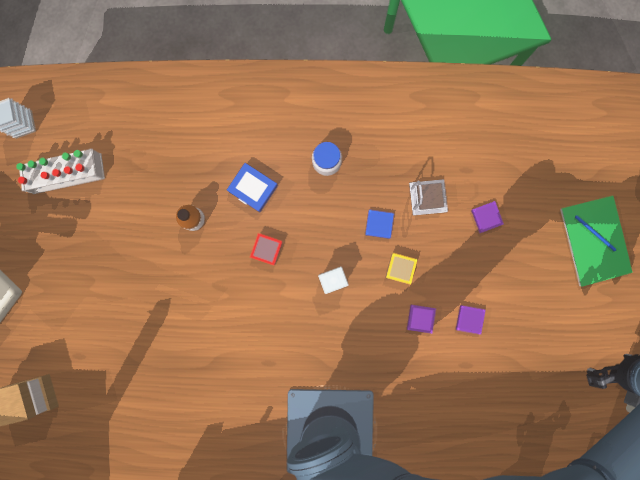

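The scene view shows the red dish at (342,209), the amber at (227,293), and the carrier with the brown dish at (278,362), uprights up and right of it. In the top view the red dish is at (267,249), the amber at (402,268) and the first dish at (430,195). Look-alikes in the top view are blue (380,224) and purple (487,216), (421,319) and (471,320). The only red-edged and yellow-edged dishes are the ones meant; next I measure them and confirm with one crop.

```bash
cat > h.py <<'E'
import numpy as np,cv2,pickle
def ray(c,uv):
    uv=np.asarray(uv,float).reshape(-1,1,2)
    n=cv2.undistortPoints(uv,c["K"],np.array(c["D"]))[:,0]
    T=np.array(c["world_from_camera"]); d=np.c_[n[:,0],-n[:,1],-np.ones(len(n))]@T[:3,:3].T
    return T[:3,3],d
def toplane(c,uv,z):
    o,d=ray(c,uv); return o+d*((z-o[2])/d[:,2])[:,None]
def pix(c,P):
    T=np.linalg.inv(c["world_from_camera"]); p=np.asarray(P,float).reshape(-1,3)@T[:3,:3].T+T[:3,3]
    return cv2.projectPoints(np.c_[p[:,0],-p[:,1],-p[:,2]],np.zeros(3),np.zeros(3),c["K"],np.array(c["D"]))[0][:,0]
def mask(c,lo,hi,box=None):
    h=cv2.cvtColor(c["pixels"],cv2.COLOR_RGB2HSV); m=cv2.inRange(h,np.array(lo),np.array(hi))
    if box:
        k=np.zeros_like(m);k[box[1]:box[3],box[0]:box[2]]=255;m&=k
    return m
def square(c,m,z,k=5):
    m=cv2.morphologyEx(m,cv2.MORPH_CLOSE,np.ones((k,k),np.uint8))
    cs=cv2.findContours(m,cv2.RETR_EXTERNAL,cv2.CHAIN_APPROX_NONE)[0]
    q=max(cs,key=cv2.contourArea)[:,0]
    W=toplane(c,q,z)[:,:2]
    r=cv2.minAreaRect((W*1000).astype(np.float32)); return r,q.min(0),q.max(0)
E
python3 - <<'E'
from h import *
from workcell import robot
print([a for a in dir(robot) if a[0]!='_'])
S=pickle.load(open("pics/scene0.pkl","rb"));T=pickle.load(open("pics/top0.pkl","rb"))
for nm,c,bx in(("T",T,dict(red=(240,220,295,280),amb=(375,240,430,295),blue=(355,200,405,245))),("S",S,dict(red=(310,180,375,240),amb=(195,260,260,325),blue=(260,280,320,330)))):
    for k,(lo,hi) in dict(red=((0,150,120),(8,255,255)),amb=((22,150,120),(35,255,255)),blue=((100,120,60),(125,255,255))).items():
        m=mask(c,lo,hi,bx[k]); 
        if k=='red': m|=mask(c,(172,150,120),(180,255,255),bx[k])
        print(nm,k,square(c,m,.032))
def crop(c,b,f): return cv2.resize(c["pixels"][b[1]:b[3],b[0]:b[2],::-1],None,fx=f,fy=f,interpolation=cv2.INTER_CUBIC)
a=crop(T,(350,150,510,300),4);a=cv2.resize(a,(400,375)) if 0 else crop(T,(380,150,480,250),4)
b=crop(S,(230,290,330,410),400/120);b=cv2.resize(b,(333,400))
r1=cv2.resize(crop(T,(240,220,295,275),3),(200,200));r2=cv2.resize(crop(T,(375,240,430,295),3),(200,200))
r3=cv2.resize(crop(S,(310,175,380,245),3),(200,200));r4=cv2.resize(crop(S,(190,260,260,330),3),(200,200))
out=np.zeros((600,800,3),np.uint8);out[:400,:400]=a;out[:400,400:733]=b
for i,r in enumerate((r1,r2,r3,r4)): out[400:,200*i:200*i+200]=r
cv2.imwrite("pics/c1.png",out)
E
```

```text
['IKError', 'capture', 'grip_point_offset', 'hand_in', 'read_state']
T red (((465.1188659667969, 168.43014526367188), (67.2930679321289, 66.19927215576172), 72.61083221435547), array([250, 233], dtype=int32), array([281, 265], dtype=int32))
T amb (((420.866455078125, -174.2593994140625), (64.7850570678711, 63.88136672973633), 75.88249969482422), array([386, 253], dtype=int32), array([416, 283], dtype=int32))
T blue (((532.2841186523438, -117.59405517578125), (62.52110290527344, 62.698307037353516), 82.33047485351562), array([366, 210], dtype=int32), array([393, 237], dtype=int32))
S red (((465.16168212890625, 167.86154174804688), (66.25209045410156, 66.897216796875), 72.1471939086914), array([322, 194], dtype=int32), array([361, 219], dtype=int32))
S amb (((420.52801513671875, -175.16046142578125), (65.3786392211914, 66.53437805175781), 75.64065551757812), array([204, 273], dtype=int32), array([248, 306], dtype=int32))
S blue (((545.5449829101562, -133.71615600585938), (69.57503509521484, 69.80721282958984), 82.94914245605469), array([267, 287], dtype=int32), array([312, 326], dtype=int32))
```

View pics/c1.png

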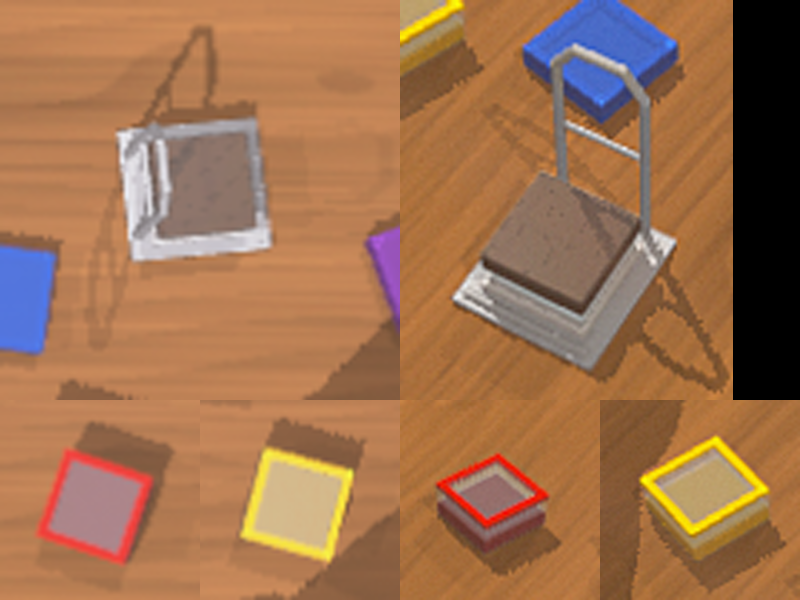

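The crop confirms the targets: red-edged dish (bottom, 1st and 3rd) and yellow-edged dish (2nd and 4th), both clear-lidded. The blue and purple ones are plain solid look-alikes. The carrier's uprights are on its world +y side, so its front faces −y.

```bash
cat >> h.py <<'E'
from scipy.spatial.transform import Rotation as Ro
def Rt(phi,th,s):   # pointing heading phi, tilt th from down (deg)
    p,t=np.radians([phi,th]); h=np.array([np.cos(p),np.sin(p),0]); Z=np.array([0,0,1.])
    z=np.sin(t)*h-np.cos(t)*Z; y=s*np.cross(Z,h); return Ro.from_matrix(np.c_[np.cross(y,z),y,z])
def plan(p0,R0,p1,R1,n=None):
    """rows from pose 0 to pose 1: straight TCP, even turn"""
    rv=(R0.inv()*R1).as_rotvec(degrees=True); d=np.array(p1)-p0
    n=n or int(np.ceil(max(np.linalg.norm(rv)/7.1,np.linalg.norm(d)*1000/40,1)))
    rows=[]; p=np.array(p0,float); R=R0
    for i in range(n):
        t=R.inv().apply(np.array(p0)+d*(i+1)/n-p)*1000; t=np.round(t,1)
        r=np.round((R.inv()*(R0*Ro.from_rotvec(rv*(i+1)/n,degrees=True))).as_rotvec(degrees=True),1)
        p=p+R.apply(t/1000); R=R*Ro.from_rotvec(r,degrees=True); rows.append([*t,*r])
    return rows,p,R
def show(rows):
    for i in range(0,len(rows),8):
        print("[",", ".join(",".join("%g"%(v+0) for v in r) for r in rows[i:i+8]),"]",len(rows[i:i+8]))
def go(*wps):
    """wps: (pos,R[,n]); from the measured pose"""
    from workcell import robot
    s=robot.read_state(); p=s["ee_pos"];R=Ro.from_quat(s["ee_rot"])
    print("t",round(s["time_s"],2),"p",np.round(p,4),"z",np.round(R.as_matrix()[:,2],3),"y",np.round(R.as_matrix()[:,1],3),"q",np.round(s["joint_positions"],2),"F",np.round(s["force"],1),"w",round(s["gripper_width"],3))
    for w in wps:
        rows,p,R=plan(p,R,*w); show(rows)
E
python3 - <<'E'
from h import *
S=pickle.load(open("pics/scene0.pkl","rb"));T=pickle.load(open("pics/top0.pkl","rb"))
for nm,c,bx,pt in(("T",T,(415,182,446,212),(432,195)),("S",S,(250,335,310,385),(275,362))):
    h=cv2.cvtColor(c["pixels"],cv2.COLOR_RGB2HSV);print(h[pt[1],pt[0]],c["pixels"][pt[1],pt[0]])
    a=cv2.cvtColor(c["pixels"],cv2.COLOR_RGB2LAB).astype(float); d=np.linalg.norm(a-a[pt[1]-1:pt[1]+2,pt[0]-1:pt[0]+2].mean((0,1)),axis=2)
    for th in(14,22,30):
        m=((d<th)*255).astype(np.uint8);k=np.zeros_like(m);k[bx[1]:bx[3],bx[0]:bx[2]]=255
        print(nm,th,square(c,m&k,.036,3))
C=np.array([.6,-.26])
go(([.206,-.616,.25],Rt(90,0,-1)),([.58,-.30,.25],Rt(90,0,-1)),([.58,-.30,.25],Rt(90,70,-1)))
E
```

```text
[  7  57 138] [138 114 107]
T 14 (((605.898193359375, -249.7740478515625), (63.9476203918457, 69.82928466796875), 1.157528281211853), array([418, 183], dtype=int32), array([445, 208], dtype=int32))
T 22 (((605.2998046875, -246.14830017089844), (64.36529541015625, 82.09833526611328), 5.5459442138671875), array([415, 182], dtype=int32), array([445, 209], dtype=int32))
T 30 (((605.8712158203125, -246.02662658691406), (69.02993774414062, 78.06941986083984), 1.13246750831604), array([415, 182], dtype=int32), array([445, 209], dtype=int32))
[ 11  84 143] [143 114  96]
S 14 (((605.0426025390625, -247.44459533691406), (73.06986236572266, 73.84454345703125), 83.30255889892578), array([254, 336], dtype=int32), array([305, 379], dtype=int32))
S 22 (((610.2110595703125, -231.1783447265625), (98.99068450927734, 106.13652801513672), 16.551292419433594), array([250, 335], dtype=int32), array([309, 384], dtype=int32))
S 30 (((605.3679809570312, -244.05174255371094), (106.71178436279297, 103.19659423828125), 36.23661422729492), array([250, 335], dtype=int32), array([309, 384], dtype=int32))
t 0.1 p [ 0.206  -0.6159  0.2305] z [-0.001  0.001 -1.   ] y [ 0.317 -0.948 -0.002] q [ 1.18  0.54 -0.    1.54  0.    1.07 -0.07] F [ 0.7 -0.8  0.1] w 1.001
[ 0,0,-1.8,0,0,-6.5, 0,0,-1.7,0,0,-6.5, 0,0,-1.8,0,0,-6.5, 0,0,-1.8,0,0,-6.5, 0,0,-1.8,0,0,-6.5, 0,0,-1.7,0,0,-6.5, 0,0,-1.8,0,0,-6.5, -0.1,0,-1.8,0,-0.1,-6.5 ] 8
[ 0,0,-1.8,-0.1,0,-6.5, 0,0,-1.7,0,0,-6.5, 0,0.1,-1.8,0,0,-6.5 ] 3
[ 24.3,28.8,0,0,0,0, 24.3,28.7,0,0,0,0, 24.3,28.8,0,0,0,0, 24.3,28.8,0,0,0,0, 24.3,28.7,0,0,0,0, 24.4,28.8,0,0,0,0, 24.3,28.8,0,0,0,0, 24.3,28.7,0,0,0,0 ] 8
[ 24.3,28.8,0,0,0,0, 24.3,28.7,0,0,0,0, 24.3,28.8,0,0,0,0, 24.3,28.8,-0.1,0,0,0, 24.3,28.7,0,0,0,0 ] 5
[ 0,0,0,0,7,0, 0,0,0,0,7,0, 0,0,0,0,7,0, 0,0,0,0,7,0, 0,0,0,0,7,0, 0,0,0,0,7,0, 0,0,0,0,7,0, 0,0,0,0,7,0 ] 8
[ 0,0,0,0,7,0, 0,0,0,0,7,0 ] 2
```

Request:
send_rows(
  motion=[0,0,-2,0,0,-6.5,0,0,-2,0,0,-6.5,0,0,-2,0,0,-6.5,0,0,-2,0,0,-6.5,0,0,-2,0,0,-6.5,0,0,-2,0,0,-6.5,0,0,-2,0,0,-6.5,0,0,-2,0,0,-6.5],
  fingers=1,
  squeeze=50,
)

```text
time_s: 0.77
ee_pos: [0.206, -0.6161, 0.2468]
ee_rot: [0.815, 0.579, 0.0, -0.001]
force: [-0.6, -0.4, 0.1]
gripper_width: 1.002
```

Request:
send_rows(
  motion=[0,0,0,0,0,-6.5,0,0,0,0,0,-6.5,0,0,0,0,0,-6.5,24.3,28.8,0,0,0,0,24.3,28.8,0,0,0,0,24.3,28.8,0,0,0,0,24.3,28.8,0,0,0,0,24.3,28.8,0,0,0,0],
)

```text
time_s: 1.43
ee_pos: [0.351, -0.4935, 0.2469]
ee_rot: [0.707, 0.707, 0.0, -0.0]
force: [1.2, -0.5, -0.2]
gripper_width: 1.002
```

Request:
send_rows(
  motion=[24.3,28.8,0,0,0,0,24.3,28.8,0,0,0,0,24.3,28.8,0,0,0,0,24.3,28.8,0,0,0,0,24.3,28.8,0,0,0,0,24.3,28.8,0,0,0,0,24.3,28.8,0,0,0,0,24.3,28.8,0,0,0,0],
)

```text
time_s: 2.1
ee_pos: [0.5815, -0.2992, 0.2468]
ee_rot: [0.707, 0.707, -0.0, -0.0]
force: [0.4, -0.5, 0.1]
gripper_width: 1.001
```

Request:
send_rows(
  motion=[0,0,0,0,7,0,0,0,0,0,7,0,0,0,0,0,7,0,0,0,0,0,7,0,0,0,0,0,7,0,0,0,0,0,7,0,0,0,0,0,7,0,0,0,0,0,7,0],
)

```text
time_s: 2.77
ee_pos: [0.5803, -0.302, 0.2473]
ee_rot: [0.624, 0.623, 0.334, -0.333]
force: [0.7, 0.0, 1.0]
gripper_width: 1.005
```

Request:
send_rows(
  motion=[0,0,0,0,7,0,0,0,0,0,7,0,0,0,0,0,0,0],
)

```text
time_s: 3.02
ee_pos: [0.5777, -0.3016, 0.2382]
ee_rot: [0.58, 0.574, 0.406, -0.412]
force: [-0.5, -0.5, -4.3]
gripper_width: 0.997
```

Run:
```python
from h import *
go()
S=pickle.load(open("pics/scene0.pkl","rb"));T=pickle.load(open("pics/top0.pkl","rb"))
def crop(c,b,f): return cv2.resize(c["pixels"][b[1]:b[3],b[0]:b[2],::-1],None,fx=f,fy=f,interpolation=cv2.INTER_CUBIC)
out=np.zeros((600,800,3),np.uint8);out[:400,:400]=crop(T,(400,165,460,225),400/60);a=crop(S,(240,330,320,400),5);out[:350,400:]=a
cv2.imwrite("pics/c2.png",out[:400])
```

```text
t 3.02 p [ 0.5777 -0.3016  0.2382] z [-0.001  0.943 -0.331] y [ 1.    -0.003 -0.012] q [ 1.01  1.2  -0.61  0.92 -0.43  1.86  0.55] F [-0.5 -0.5 -4.3] w 0.997
```

View pics/c2.png

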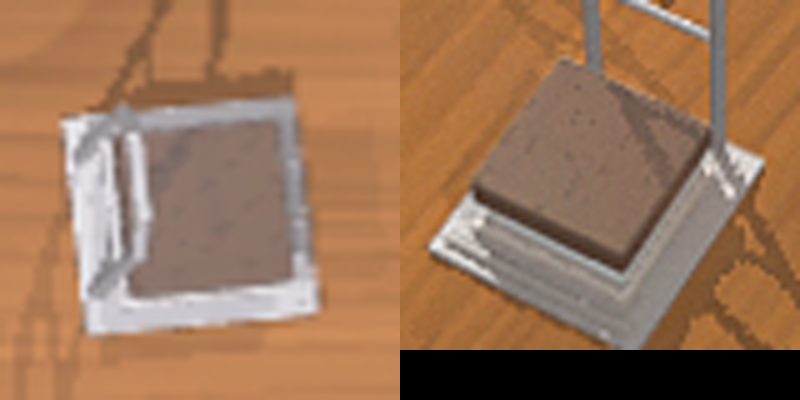

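The crops show the first dish's top corners at top-view pixels (441.5,183), (444,206.5), (419,209.5) and scene-view pixels (273,342), (254.6,367.4), (285,380), (301.6,356). Foot plate corners in the top view are (409,183), (444,179.5), (448,212), (413.5,215).

Run:
```python
from h import *
S=pickle.load(open("pics/scene0.pkl","rb"));T=pickle.load(open("pics/top0.pkl","rb"))
for c,uv,z in((T,[(441.5,183.3),(443.9,206.5),(419,209.6),(418,183.8)],.036),(S,[(273,342),(254.6,367.4),(285,380.4),(301.6,356)],.036),
  (T,[(409.3,182.7),(443.8,179.5),(447.7,211.8),(413.5,215.2)],.004),(S,[(246,380),(287,400),(312.6,362.4)],.004)):
    W=toplane(c,uv,z)[:,:2]*1000; d=np.diff(np.r_[W,W[:1]],axis=0)
    print(np.round(W,1).tolist(),'mean',W.mean(0).round(1),'opp mid',((W[0]+W[2])/2).round(1),'len',np.linalg.norm(d,axis=1).round(1),'ang',(np.degrees(np.arctan2(d[:,1],d[:,0]))%90).round(1))
# blue lookalike and purple spots
for n,b,lo,hi in(("blue",(355,200,405,245),(100,120,60),(125,255,255)),("purp",(465,195,510,240),(130,80,60),(155,255,255)),("bluecap",(300,130,350,185),(100,120,60),(125,255,255)),("box",(220,155,285,215),(100,120,60),(125,255,255)),("jar",(310,262,355,300),(0,0,170),(180,60,255))):
    print(n,square(T,mask(T,lo,hi,b),.1 if n=='jar' else .02)[0])
```

```text
[[637.6, -275.4], [578.3, -281.4], [569.3, -217.7], [635.2, -215.1]] mean [ 605.1 -247.4] opp mid [ 603.5 -246.6] len [59.6 64.3 65.9 60.3] ang [5.7 8.1 2.3 2.3]
[[575.1, -221.6], [583.0, -282.9], [641.3, -272.7], [634.3, -215.8]] mean [ 608.4 -248.3] opp mid [ 608.2 -247.2] len [61.8 59.2 57.4 59.5] ang [7.3 9.9 6.9 5.6]
[[642.8, -197.3], [653.0, -287.6], [568.6, -297.6], [558.3, -208.3]] mean [ 605.7 -247.7] opp mid [ 605.7 -247.4] len [91.  85.  89.8 85.3] ang [6.4 6.7 6.6 7.5]
[[572.4, -297.3], [655.0, -286.5], [645.4, -197.6]] mean [ 624.3 -260.5] opp mid [ 608.9 -247.4] len [ 83.4  89.4 123.6] ang [ 7.4  6.2 53.8]
blue ((533.3912963867188, -118.59976196289062), (63.03254699707031, 63.21118927001953), 82.3304443359375)
purp ((556.54638671875, -396.9986267089844), (63.94850158691406, 67.79863739013672), 20.898683547973633)
bluecap ((710.22802734375, 18.304248809814453), (65.49467468261719, 64.31336975097656), 0.7839527130126953)
box ((624.5889892578125, 209.16961669921875), (99.86402130126953, 84.59703826904297), 57.795623779296875)
jar ((389.16912841796875, -2.1188316345214844), (49.2109375, 60.178497314453125), 21.40151596069336)
```

```bash
cat >> h.py <<'E'
def pad(xy,z,R,back=0,off=.025): return np.r_[xy,z]+R.apply([0,0,off-back])
E
python3 - <<'E'
from h import *
R=Rt(75.8,-35,-1); a=[.4207,-.1747]
p=pad(a,.025,R,.1)
go(([.5,-.27,.26],Rt(80,0,-1)),(p+[0,0,.04],R),(p,R),(pad(a,.025,R),R))
E
```

```text
t 3.02 p [ 0.5777 -0.3016  0.2382] z [-0.001  0.943 -0.331] y [ 1.    -0.003 -0.012] q [ 1.01  1.2  -0.61  0.92 -0.43  1.86  0.55] F [-0.5 -0.5 -4.3] w 0.997
[ 2.7,-7.1,2.1,-0.6,-6.4,0.7, 2.9,-7.1,1.6,-0.6,-6.4,0.8, 2.9,-7.2,1.3,-0.6,-6.4,0.7, 3,-7.3,0.9,-0.6,-6.4,0.8, 2.9,-7.3,0.4,-0.6,-6.4,0.7, 2.9,-7.3,0.1,-0.6,-6.4,0.8, 2.7,-7.4,-0.3,-0.6,-6.4,0.7, 2.7,-7.4,-0.7,-0.6,-6.4,0.7 ] 8
[ 2.4,-7.4,-1.1,-0.6,-6.4,0.8, 2.1,-7.5,-1.4,-0.7,-6.4,0.7, 2,-7.4,-1.7,-0.6,-6.4,0.8 ] 3
[ 20.5,-15.3,22.2,0.2,-5.8,0.7, 22.4,-15.5,20.2,0.2,-5.9,0.6, 24.3,-15.6,17.8,0.3,-5.8,0.7, 25.7,-15.9,15.3,0.2,-5.8,0.7, 26.9,-16.1,12.7,0.2,-5.9,0.7, 27.9,-16.4,10,0.2,-5.8,0.6 ] 6
[ 23,0,32.7,0,0,0 ] 1
[ 0,0,33.3,0,0,0, 0,0,33.4,0,0,0, 0,-0.1,33.3,0,0,0 ] 3
```

Request:
send_rows(
  motion=[2.7,-7.2,2,-0.6,-6.4,0.7,2.9,-7.2,1.6,-0.6,-6.4,0.7,2.9,-7.2,1.3,-0.6,-6.4,0.7,3,-7.3,0.9,-0.6,-6.4,0.8,2.9,-7.3,0.4,-0.6,-6.4,0.7,2.9,-7.3,0.1,-0.6,-6.4,0.8,2.7,-7.4,-0.3,-0.6,-6.4,0.7,2.7,-7.4,-0.7,-0.6,-6.4,0.7],
)

```text
time_s: 3.68
ee_pos: [0.5236, -0.2782, 0.2647]
ee_rot: [0.741, 0.652, 0.117, -0.106]
force: [0.8, -0.5, 0.2]
gripper_width: 1.0
```

Request:
send_rows(
  motion=[2.4,-7.4,-1,-0.6,-6.4,0.8,2,-7.4,-1.4,-0.6,-6.4,0.7,2,-7.4,-1.7,-0.6,-6.4,0.8,20,-15,22,0.2,-5.8,0.7,22,-15.5,20,0.2,-5.8,0.7,24,-15.5,17,0.2,-5.8,0.7,25,-16,15,0.2,-5.8,0.7,26,-16,12,0.2,-5.8,0.7],
)

```text
time_s: 4.35
ee_pos: [0.4515, -0.1657, 0.169]
ee_rot: [0.762, 0.603, -0.179, 0.151]
force: [1.2, 0.3, -1.7]
gripper_width: 1.004
```

Request:
send_rows(
  motion=[26,-16,10,0.2,-5.8,0.6,0,0,0,0,0,0],
)

```text
time_s: 4.52
ee_pos: [0.4391, -0.1345, 0.1433]
ee_rot: [0.751, 0.598, -0.218, 0.177]
force: [-0.3, 1.3, -0.3]
gripper_width: 1.001
```

Run:
```python
from h import *
R=Rt(75.8,-35,-1); a=[.4207,-.1747]
go((pad(a,.025,R,.1),R),(pad(a,.025,R),R))
```

```text
t 4.52 p [ 0.4391 -0.1345  0.1433] z [-0.116 -0.525 -0.843] y [ 0.975 -0.223  0.005] q [ 0.05  0.49 -0.29  2.07  0.77  1.03 -1.  ] F [-0.3  1.3 -0.3] w 1.001
[ 15.2,-4.2,24,0.5,-1.2,0.5, 15.6,-4,23.8,0.5,-1.3,0.5 ] 2
[ 0,0,33.3,0,0,0, 0,0,33.4,0,0,0, 0,0,33.3,0,0,0 ] 3
```

Request:
send_rows(
  motion=[15.2,-4.2,24,0.5,-1.2,0.5,15.6,-4,24,0.5,-1.3,0.5,0,0,30,0,0,0,0,0,0,0,0,0],
)

```text
time_s: 4.85
ee_pos: [0.425, -0.1619, 0.0632]
ee_rot: [0.757, 0.579, -0.24, 0.183]
force: [-1.2, -0.9, -0.2]
gripper_width: 0.999
```

Run:
```python
from h import *
R=Rt(75.8,-35,-1); a=[.4207,-.1747]
go((pad(a,.025,R),R,4))
```

```text
t 4.85 p [ 0.425  -0.1619  0.0632] z [-0.152 -0.556 -0.817] y [ 0.965 -0.262 -0.001] q [ 0.03  0.66 -0.21  2.09  0.9   0.94 -1.17] F [-1.2 -0.9 -0.2] w 0.999
[ 2.8,-0.1,16,-0.2,0,-0.2, 2.7,-0.2,16,-0.1,0.1,-0.2, 2.8,-0.1,16,-0.2,0,-0.2, 2.7,-0.3,16,-0.1,0.1,-0.2 ] 4
```

Request:
send_rows(
  motion=[2.8,-0.2,16,-0.2,0,-0.2,2.8,-0.2,16,-0.2,0,-0.2,2.8,-0.2,16,0,0,-0.2,2.8,0,16,0,0,-0.2,0,0,0,0,0,0],
)

```text
time_s: 5.27
ee_pos: [0.4198, -0.188, 0.0067]
ee_rot: [0.754, 0.584, -0.238, 0.185]
force: [-0.5, -0.0, 0.6]
gripper_width: 1.003
```

Run:
```python
from h import *
R=Rt(75.8,-35,-1); a=[.4207,-.1747]
go((pad(a,.025,R),R,1))
```

```text
t 5.27 p [ 0.4198 -0.188   0.0067] z [-0.143 -0.557 -0.818] y [ 0.969 -0.249  0.001] q [ 0.04  0.77 -0.16  2.11  1.03  0.83 -1.27] F [-0.5 -0.   0.6] w 1.003
[ 0.2,-2.4,2.5,-0.1,0.1,-0.2 ] 1
```

Request:
send_rows(
  motion=[0,-2.4,1,0,0,0,0,0,0,0,0,0],
)

```text
time_s: 5.43
ee_pos: [0.4184, -0.1864, 0.0068]
ee_rot: [0.754, 0.584, -0.237, 0.186]
force: [0.5, 0.5, 0.1]
gripper_width: 1.002
```

Request:
send_rows(
  motion=[0,0,0,0,0,0,0,0,0,0,0,0,0,0,0,0,0,0,0,0,0,0,0,0,0,0,0,0,0,0,0,0,0,0,0,0],
  fingers=0,
  squeeze=50,
)

```text
time_s: 5.93
ee_pos: [0.4185, -0.1863, 0.0065]
ee_rot: [0.753, 0.584, -0.237, 0.186]
force: [-1.4, 3.7, 9.1]
gripper_width: 0.735
```

Run:
```python
from h import *
go()
```

```text
t 5.93 p [ 0.4185 -0.1863  0.0065] z [-0.14  -0.558 -0.818] y [ 0.969 -0.248  0.002] q [ 0.03  0.77 -0.16  2.11  1.03  0.83 -1.28] F [-1.4  3.7  9.1] w 0.735
```

Run:
```python
from h import *
from workcell import robot
s=robot.read_state();R=Ro.from_quat(s["ee_rot"]);p=s["ee_pos"]
o=R.inv().apply(np.array([.4207,-.1747,.016])-p);print(o); o[1]=0;np.save("o1.npy",o)
R1=Rt(75.8,55,-1); t=np.array([.45,-.27,.032])-R1.apply(o)
go((p+[0,0,.09],R,3),(t+[0,0,.06],R1,14),(t+[0,0,.005],R1,4))
```

```text
[ 0.00417543 -0.00073514 -0.01453471]
t 5.93 p [ 0.4185 -0.1863  0.0065] z [-0.14  -0.558 -0.818] y [ 0.969 -0.248  0.002] q [ 0.03  0.77 -0.16  2.11  1.03  0.83 -1.28] F [-1.4  3.7  9.1] w 0.735
[ -17.3,0.1,-24.5,0,0,0, -17.2,0,-24.6,0,0,0, -17.3,0.1,-24.5,0,0,0 ] 3
[ -3.1,3.7,3.6,0,6.4,0, -3.4,3.6,3.2,0,6.5,0, -3.8,3.7,2.8,0,6.4,0, -4,3.6,2.4,0.1,6.4,0, -4.3,3.7,1.9,0,6.5,0, -4.5,3.6,1.4,0,6.4,-0.1, -4.6,3.7,0.8,0,6.5,0, -4.7,3.6,0.4,0,6.4,0 ] 8
[ -4.7,3.7,-0.2,0,6.4,0, -4.7,3.7,-0.7,0,6.5,0, -4.5,3.6,-1.2,0,6.4,0, -4.4,3.7,-1.7,0,6.4,0, -4.2,3.6,-2.2,0.1,6.5,0, -3.8,3.7,-2.6,0,6.4,0 ] 6
[ -11.3,0,7.9,0,0,0, -11.2,0,7.9,0,0,0, -11.3,0,7.8,0,0,0, -11.3,0,7.9,0,0,0 ] 4
```

Request:
send_rows(
  motion=[-6,0,-8,0,0,0,-17,0,-24,0,0,0,-17,0,-24,0,0,0,-12,0,-17,0,0,0],
)

```text
time_s: 6.27
ee_pos: [0.4176, -0.1874, 0.0974]
ee_rot: [0.753, 0.584, -0.238, 0.185]
force: [1.3, 0.0, -1.3]
gripper_width: 0.743
```

Request:
send_rows(
  motion=[-3.2,3.7,3.6,0,6.4,0,-3.4,3.7,3.2,0,6.4,0,-3.8,3.7,2.8,0,6.4,0,-4,3.7,2.4,0,6.4,0,-4.3,3.7,1.9,0,6.5,0,-4.5,3.7,1.4,0,6.4,0,-4.6,3.7,0.8,0,6.5,0,-4.7,3.7,0.4,0,6.4,0],
)

```text
time_s: 6.93
ee_pos: [0.4372, -0.2309, 0.0877]
ee_rot: [0.782, 0.607, 0.112, -0.084]
force: [0.3, 0.0, -3.0]
gripper_width: 0.742
```

Request:
send_rows(
  motion=[-4.7,3.7,-0.2,0,6.4,0,-4.7,3.7,-0.7,0,6.4,0,-4.5,3.7,-1.2,0,6.4,0,-4.4,3.7,-1.7,0,6.4,0,-4.2,3.6,-2.2,0,6.5,0,-3.8,3.7,-2.6,0,6.4,0,0,0,0,0,0,0,0,0,0,0,0,0],
)

```text
time_s: 7.6
ee_pos: [0.4504, -0.2624, 0.0776]
ee_rot: [0.704, 0.544, 0.361, -0.28]
force: [0.2, 0.4, 0.4]
gripper_width: 0.741
```

Run:
```python
from h import *
from workcell import robot
o=np.load("o1.npy"); R1=Rt(75.8,55,-1); t=np.array([.45,-.27,.032])-R1.apply(o)
go((t+[0,0,.012],R1,4))
for i,n in enumerate(("scene","top")):
    c=robot.capture(n); pickle.dump(c,open(f"pics/{n}1.pkl","wb"))
S=pickle.load(open("pics/scene1.pkl","rb"));T=pickle.load(open("pics/top1.pkl","rb"))
out=np.zeros((480,800,3),np.uint8)
out[:,:400]=cv2.resize(S["pixels"][200:440,140:340,::-1],(400,480),interpolation=cv2.INTER_CUBIC)
out[:,400:]=cv2.resize(T["pixels"][160:400,340:540,::-1],(400,480),interpolation=cv2.INTER_CUBIC)
cv2.imwrite("pics/c3.png",out)
```

```text
t 7.6 p [ 0.4504 -0.2624  0.0776] z [ 0.203  0.787 -0.583] y [ 0.968 -0.251 -0.002] q [ 1.4   1.13 -0.82  1.59 -0.08  1.15  0.55] F [0.2 0.4 0.4] w 0.741
[ -8.9,0.4,7,0.1,0.2,-0.1, -9,0.4,7,0,0.1,0, -8.9,0.3,7,0.1,0.2,-0.1, -9,0.4,7,0,0.1,-0.1 ] 4
```

View pics/c3.png

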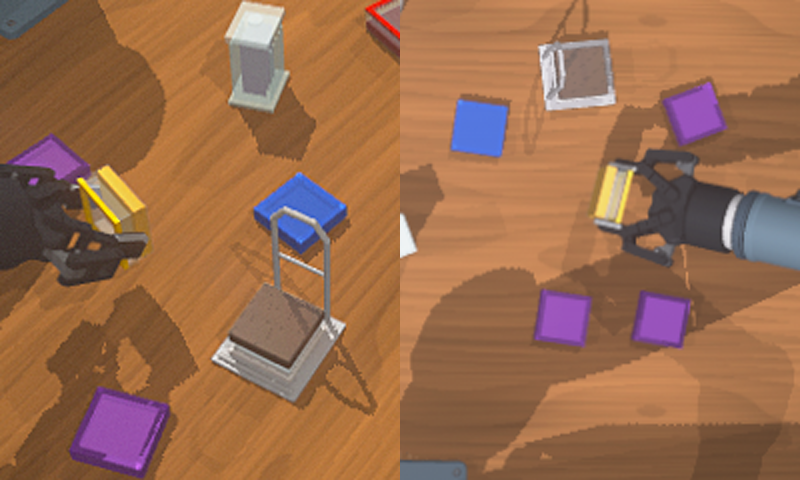

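The crop shows the amber dish held shut on its side at right-pane (612,192), lid edge towards the wrist, clear of everything.

Request:
send_rows(
  motion=[-9,0.4,7,0,0.2,0,-9,0.4,7,0,0.2,0,-9,0.4,7,0,0.2,0,-9,0.4,7,0,0.1,0,-4.5,0,3,0,0,0,-2.5,0,1.7,0,0,0,0,0,0,0,0,0],
)

```text
time_s: 8.28
ee_pos: [0.453, -0.2599, 0.0242]
ee_rot: [0.701, 0.543, 0.365, -0.284]
force: [0.8, -0.2, -1.2]
gripper_width: 0.741
```

Run:
```python
from h import *
o=np.load("o1.npy"); R1=Rt(75.8,55,-1); t=np.array([.45,-.27,.032])-R1.apply(o)
go((t,R1,4))
```

```text
t 8.28 p [ 0.453  -0.2599  0.0242] z [ 0.203  0.795 -0.572] y [ 0.969 -0.248 -0.001] q [ 1.38  1.22 -0.79  1.56 -0.05  1.12  0.58] F [ 0.8 -0.2 -1.2] w 0.741
[ -1,-0.1,0.4,0,0,0, -0.9,-0.1,0.3,0.1,0,-0.1, -1,-0.1,0.4,0,-0.1,0, -0.9,-0.1,0.4,0,0,-0.1 ] 4
```

Request:
send_rows(
  motion=[-1,0,0.6,0,0,0,-1,0,0.6,0,0,0,-0.8,0,0.5,0,0,0,0,0,0,0,0,0],
)

```text
time_s: 8.62
ee_pos: [0.4532, -0.2607, 0.0219]
ee_rot: [0.701, 0.544, 0.365, -0.283]
force: [-0.6, -0.4, -1.2]
gripper_width: 0.74
```

Request:
send_rows(
  motion=[-0.8,0,0.6,0,0,0,0,0,0,0,0,0],
)

```text
time_s: 8.78
ee_pos: [0.4532, -0.2606, 0.0208]
ee_rot: [0.701, 0.544, 0.365, -0.283]
force: [-0.4, -0.7, -1.4]
gripper_width: 0.739
```

Request:
send_rows(
  motion=[-0.8,0,0.6,0,0,0,0,0,0,0,0,0],
)

```text
time_s: 8.95
ee_pos: [0.4533, -0.2606, 0.0202]
ee_rot: [0.701, 0.544, 0.365, -0.283]
force: [-0.3, -1.0, 2.6]
gripper_width: 0.745
```

Request:
send_rows(
  motion=[0,0,0,0,0,0,0,0,0,0,0,0,0,0,0,0,0,0,0,0,0,0,0,0,0,0,0,0,0,0],
  fingers=1,
)

```text
time_s: 9.37
ee_pos: [0.4532, -0.2604, 0.0198]
ee_rot: [0.701, 0.544, 0.365, -0.283]
force: [0.2, -0.6, 0.3]
gripper_width: 1.001
```

Request:
send_rows(
  motion=[0,0,-15,0,0,0,0,0,-25,0,0,0,0,0,-30,0,0,0,0,0,-30,0,0,0,0,0,-10,0,0,0],
)

```text
time_s: 9.78
ee_pos: [0.4308, -0.3525, 0.0845]
ee_rot: [0.702, 0.543, 0.365, -0.28]
force: [0.4, -1.3, -0.7]
gripper_width: 0.998
```

Run:
```python
from h import *
from workcell import robot
go()
c=robot.capture("top"); pickle.dump(c,open("pics/top2.pkl","wb"))
m=mask(c,(20,70,100),(35,255,255),(420,220,470,290))
r=square(c,m,.064,3);print(r)
c2=robot.capture("scene"); pickle.dump(c2,open("pics/scene2.pkl","wb"))
out=np.zeros((480,800,3),np.uint8)
out[:,:400]=cv2.resize(c2["pixels"][200:440,140:340,::-1],(400,480),interpolation=cv2.INTER_CUBIC)
out[:,400:]=cv2.resize(c["pixels"][220:292,410:470,::-1],(400,480),interpolation=cv2.INTER_CUBIC)
cv2.imwrite("pics/c4.png",out)
```

```text
t 9.78 p [ 0.4308 -0.3525  0.0845] z [ 0.208  0.79  -0.576] y [ 0.967 -0.253  0.002] q [ 1.43  1.17 -0.79  1.4  -0.06  1.34  0.59] F [ 0.4 -1.3 -0.7] w 0.998
(((450.90093994140625, -271.6351318359375), (31.462703704833984, 64.375), 75.96036529541016), array([434, 244], dtype=int32), array([451, 270], dtype=int32))
```

View pics/c4.png

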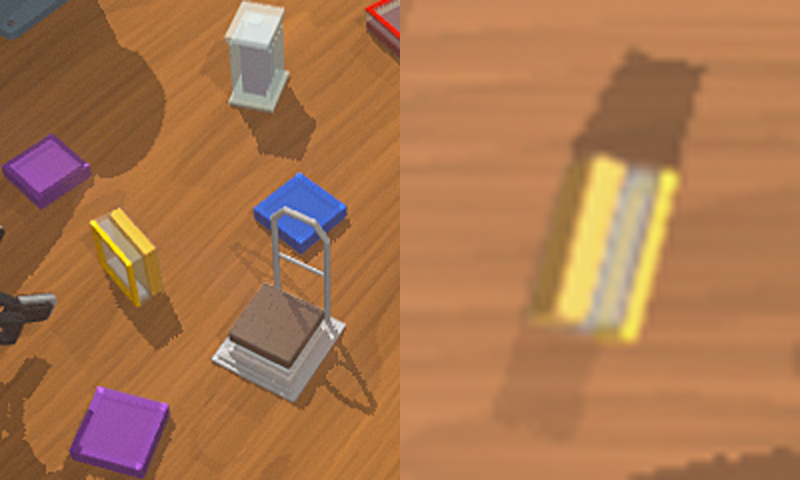

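The amber dish stands on its side, closed: pixels (443,257) in the top view, centre (0.451, −0.272), yaw 76°. Now I regrip it from the other tilt.

Run:
```python
from h import *
R=Rt(75.9,-35,-1); h=np.array([np.cos(np.radians(75.9)),np.sin(np.radians(75.9))]); a=np.array([.451,-.2716])+.008*h
R0=Rt(75.8,55,-1)
p=pad(a,.032,R,.12)
go(([.43,-.34,.2],R0),(p+[0,0,.02],R,14),(p,R,1))
```

```text
t 9.88 p [ 0.431  -0.35    0.0833] z [ 0.206  0.792 -0.575] y [ 0.968 -0.251  0.001] q [ 1.43  1.17 -0.79  1.4  -0.06  1.34  0.59] F [ 0.2  0.3 -0.1] w 1.0
[ 33.6,-1.1,-19.8,0.1,0,0, 33.7,-1.2,-19.8,0.1,0.1,-0.1, 33.6,-1.1,-19.8,0.1,0,0 ] 3
[ 1.4,0.2,10.7,0,-6.4,0, 2.6,0.3,10.5,0,-6.5,0, 3.7,0.2,10.2,0,-6.4,0, 4.8,0.3,9.6,0,-6.4,0, 5.9,0.2,9.1,0,-6.4,-0.1, 6.9,0.3,8.3,0,-6.5,0, 7.8,0.2,7.5,0,-6.4,0, 8.5,0.3,6.6,0,-6.4,0 ] 8
[ 9.3,0.2,5.6,0,-6.5,0, 9.8,0.3,4.5,0,-6.4,0, 10.2,0.2,3.4,0,-6.4,0, 10.6,0.3,2.3,0,-6.4,0, 10.8,0.2,1,0,-6.5,-0.1, 10.8,0.3,-0.2,0,-6.4,0 ] 6
[ 11.5,0,16.4,0,0,0 ] 1
```

Request:
send_rows(
  motion=[33.6,-1,-19.8,0,0,0,33.6,-1,-19.8,0,0,0,33.6,-1,-19.8,0,0,0,1.4,0.3,10.7,0,-6.4,0,2.6,0.3,10.5,0,-6.4,0,3.7,0.3,10.2,0,-6.4,0,4.8,0.3,9.6,0,-6.4,0,5.9,0.3,9,0,-6.4,0],
)

```text
time_s: 10.55
ee_pos: [0.4431, -0.2903, 0.1735]
ee_rot: [0.774, 0.601, 0.156, -0.122]
force: [1.7, 1.0, -0.2]
gripper_width: 0.999
```

Request:
send_rows(
  motion=[6.9,0.3,8.3,0,-6.5,0,7.8,0.3,7.5,0,-6.4,0,8.5,0.3,6.6,0,-6.4,0,9.3,0.3,5.6,0,-6.5,0,9.8,0.3,4.5,0,-6.4,0,10.2,0.3,3.4,0,-6.4,0,10.6,0.3,2.3,0,-6.4,0,10.8,0.3,1,0,-6.5,0],
)

```text
time_s: 11.22
ee_pos: [0.4643, -0.2167, 0.1342]
ee_rot: [0.764, 0.595, -0.196, 0.153]
force: [0.5, -0.4, -0.1]
gripper_width: 0.998
```

Request:
send_rows(
  motion=[10.8,0.3,0,0,-6.4,0,0,0,0,0,0,0,0,0,0,0,0,0],
)

```text
time_s: 11.47
ee_pos: [0.4669, -0.2048, 0.1269]
ee_rot: [0.751, 0.589, -0.237, 0.182]
force: [-0.0, -0.8, -0.2]
gripper_width: 1.002
```

Run:
```python
from h import *
R=Rt(75.9,-35,-1); h=np.array([np.cos(np.radians(75.9)),np.sin(np.radians(75.9))]); a=np.array([.451,-.2716])+.008*h
go((pad(a,.032,R,.09),R,2),(pad(a,.032,R),R,4))
```

```text
t 11.47 p [ 0.4669 -0.2048  0.1269] z [-0.141 -0.552 -0.822] y [ 0.971 -0.239 -0.006] q [ 0.24  0.59 -0.37  1.98  0.91  1.08 -0.98] F [-0.  -0.8 -0.2] w 1.002
[ 2.3,0.5,23.8,-0.1,-0.1,0.2, 2.3,0.5,23.7,-0.1,-0.2,0.2 ] 2
[ 0,0,22.5,0,0,0, 0,0,22.5,0,0,0, 0,-0.1,22.5,0,0,0, 0,0,22.5,0,0,0 ] 4
```

Request:
send_rows(
  motion=[2.3,0.5,24,0,0,0.2,2.3,0.5,24,0,0,0.2,0,0,22,0,0,0,0,0,22,0,0,0,0,0,22,0,0,0,0,0,15,0,0,0,0,0,0,0,0,0],
)

```text
time_s: 12.05
ee_pos: [0.4466, -0.2802, 0.019]
ee_rot: [0.757, 0.581, -0.238, 0.182]
force: [-1.0, -0.7, -0.1]
gripper_width: 1.0
```

Run:
```python
from h import *
R=Rt(75.9,-35,-1); h=np.array([np.cos(np.radians(75.9)),np.sin(np.radians(75.9))]); a=np.array([.451,-.2716])+.008*h
go((pad(a,.032,R),R,2))
```

```text
t 12.05 p [ 0.4466 -0.2802  0.019 ] z [-0.15  -0.552 -0.82 ] y [ 0.966 -0.259 -0.002] q [ 0.3   0.78 -0.25  2.01  1.13  0.89 -1.12] F [-1.  -0.7 -0.1] w 1.0
[ 3.4,1.1,2.2,-0.3,-0.1,-0.3, 3.4,1.1,2.1,-0.3,0,-0.4 ] 2
```

Request:
send_rows(
  motion=[3.4,1.1,2.1,-0.2,0,-0.4,3.4,1.1,2.1,-0.2,0,-0.4,0,0,0,0,0,0,0,0,0,0,0,0],
)

```text
time_s: 12.38
ee_pos: [0.4547, -0.2741, 0.0141]
ee_rot: [0.751, 0.589, -0.235, 0.185]
force: [0.1, -0.5, 0.5]
gripper_width: 0.998
```

Request:
send_rows(
  motion=[0,0,0,0,0,0,0,0,0,0,0,0,0,0,0,0,0,0,0,0,0,0,0,0,0,0,0,0,0,0,0,0,0,0,0,0],
  fingers=0,
  squeeze=50,
)

```text
time_s: 12.88
ee_pos: [0.4542, -0.2747, 0.0143]
ee_rot: [0.751, 0.588, -0.235, 0.186]
force: [-1.2, 3.3, 5.8]
gripper_width: 0.739
```

Run:
```python
from h import *
from workcell import robot
s=robot.read_state();R=Ro.from_quat(s["ee_rot"]);p=s["ee_pos"]
o=R.inv().apply(np.array([.451,-.2716,.032])-p);print(o); o[1]=0;np.save("o2.npy",o)
# tilt of tool exact -> dish final: rotate by 90 about jaw from the grip tilt
z=R.as_matrix()[:,2];print("tilt",np.degrees(np.arctan2(np.hypot(z[0],z[1]),-z[2])))
R1=Rt(96.6,55,-1); t=np.array([.606,-.2475,.052])-R1.apply(o)
print(t)
h=R1.as_matrix()[:,2]*[1,1,0]
go((p+[0,0,.12],R,4),([.52,-.33,.2],Rt(80,55,-1)),(t+[0,0,.09]-.03*h,R1),(t+[0,0,.05],R1))
```

```text
[-0.0082878  -0.00379614 -0.01577674]
tilt 34.87914547769924
[ 0.60396823 -0.22993991  0.0497398 ]
t 12.88 p [ 0.4542 -0.2747  0.0143] z [-0.135 -0.556 -0.82 ] y [ 0.971 -0.239  0.002] q [ 0.29  0.79 -0.25  2.01  1.14  0.88 -1.13] F [-1.2  3.3  5.8] w 0.739
[ -17.2,0.1,-24.6,0,0,0, -17.1,0,-24.6,0,0,0, -17.2,0.1,-24.6,0,0,0, -17.1,0,-24.6,0,0,0 ] 4
[ -5.3,5.9,-2.5,0.1,6.9,-0.3, -5,6,-3.1,0,6.9,-0.3, -4.6,5.8,-3.6,0.1,6.9,-0.4, -4.1,5.9,-4.2,0.1,6.9,-0.3, -3.7,5.8,-4.7,0,7,-0.3, -3.1,5.8,-5.1,0.1,6.9,-0.3, -2.5,5.8,-5.5,0.1,6.9,-0.3, -1.8,5.7,-5.7,0,6.9,-0.4 ] 8
[ -1.2,5.8,-5.9,0.1,6.9,-0.3, -0.5,5.7,-6,0.1,6.9,-0.3, 0.2,5.7,-6.1,0,6.9,-0.3, 0.9,5.8,-6,0.1,6.9,-0.3, 1.6,5.7,-5.8,0.1,6.9,-0.4 ] 5
[ 0.5,18.1,27,3.4,0,-2.4, -0.3,19.7,25.8,3.4,0,-2.3, -1.1,21.1,24.7,3.4,0,-2.4, -2,22.5,23.3,3.3,0,-2.4 ] 4
[ -9.3,0,21.5,0,0,0, -9.3,0,21.6,0,0,0 ] 2
```

Request:
send_rows(
  motion=[-6,0,-8,0,0,0,-17,0,-24,0,0,0,-17,0,-24,0,0,0,-17,0,-24,0,0,0,-12,0,-18,0,0,0,-5.3,5.9,-2.5,0,6.9,-0.3,-5,5.9,-3.1,0,6.9,-0.3,-4.6,5.9,-3.6,0.1,6.9,-0.3],
)

```text
time_s: 13.55
ee_pos: [0.4706, -0.2875, 0.1511]
ee_rot: [0.776, 0.619, -0.095, 0.075]
force: [-0.1, -0.3, -1.5]
gripper_width: 0.74
```

Request:
send_rows(
  motion=[-4.1,5.8,-4.2,0.1,6.9,-0.3,-3.7,5.8,-4.7,0.1,6.9,-0.3,-3.1,5.8,-5.1,0.1,6.9,-0.3,-2.5,5.8,-5.5,0.1,6.9,-0.3,-1.8,5.8,-5.7,0,6.9,-0.3,-1.2,5.8,-5.9,0,6.9,-0.3,-0.5,5.7,-6,0,6.9,-0.3,0.2,5.7,-6,0,6.9,-0.3],
)

```text
time_s: 14.22
ee_pos: [0.5091, -0.3245, 0.1907]
ee_rot: [0.722, 0.596, 0.272, -0.225]
force: [0.6, -0.1, -1.4]
gripper_width: 0.737
```

Request:
send_rows(
  motion=[0.9,5.7,-6,0,6.9,-0.3,1.6,5.7,-5.8,0,6.9,-0.3,0,0,0,0,0,0,0,0,0,0,0,0],
)

```text
time_s: 14.55
ee_pos: [0.5183, -0.3318, 0.197]
ee_rot: [0.682, 0.568, 0.355, -0.294]
force: [0.7, 0.6, -0.2]
gripper_width: 0.74
```

Run:
```python
from h import *
o=np.load("o2.npy")
R1=Rt(96.6,55.1,-1); t=np.array([.606,-.2475,.052])-R1.apply(o)
h=R1.as_matrix()[:,2]*[1,1,0]
go((t+[0,0,.09]-.04*h,R1,6),(t+[0,0,.05],R1,3))
```

```text
t 14.55 p [ 0.5183 -0.3318  0.197 ] z [ 0.15   0.804 -0.575] y [ 0.983 -0.183  0.001] q [ 1.27  1.07 -0.81  1.25 -0.15  1.49  0.48] F [ 0.7  0.6 -0.2] w 0.74
[ 0.3,12.5,17,2.3,0,-1.6, -0.1,13.2,16.5,2.4,0.1,-1.7, -0.5,13.9,15.9,2.3,0,-1.6, -0.9,14.5,15.4,2.4,0.1,-1.6, -1.3,15.1,14.7,2.3,0,-1.6, -1.8,15.6,14.2,2.4,0,-1.7 ] 6
[ -4.7,0,16.6,0,0,0, -4.7,0,16.6,0,0,0, -4.6,0,16.6,0,0,0 ] 3
```

Request:
send_rows(
  motion=[0.3,12.5,17,2.3,0,-1.6,0,13.2,16.5,2.4,0,-1.6,-0.5,13.9,16,2.3,0,-1.6,-0.9,14.5,15.4,2.4,0,-1.6,-1.3,15,14.7,2.3,0,-1.6,-1.8,15.5,14.2,2.4,0,-1.7,0,0,0,0,0,0],
)

```text
time_s: 15.13
ee_pos: [0.6119, -0.2534, 0.1435]
ee_rot: [0.585, 0.668, 0.305, -0.345]
force: [0.7, 1.8, -2.2]
gripper_width: 0.74
```

```bash
cat > see.py <<'E'
from h import *
from workcell import robot
import sys
def both(k,sb,tb):
    S=robot.capture("scene");T=robot.capture("top")
    pickle.dump(S,open(f"pics/scene{k}.pkl","wb"));pickle.dump(T,open(f"pics/top{k}.pkl","wb"))
    f=lambda c,b:cv2.resize(c["pixels"][b[1]:b[3],b[0]:b[2],::-1],(400,480),interpolation=cv2.INTER_CUBIC)
    cv2.imwrite(f"pics/v{k}.png",np.hstack([f(S,sb),f(T,tb)])); return S,T
E
python3 - <<'E'
from see import *
o=np.load("o2.npy")
R1=Rt(96.6,55.1,-1); t=np.array([.606,-.2475,.052])-R1.apply(o)
s=robot.read_state();R=Ro.from_quat(s["ee_rot"]);print("dish est",s["ee_pos"]+R.apply(o))
go((t+[0,0,.05],R1,3),(t+[0,0,.008],R1,4))
# measure held dish from top: yellow region
both(5,(200,280,340,448),(390,130,490,250))
E
```

```text
dish est [ 0.61414423 -0.27092797  0.14583006]
t 15.13 p [ 0.6119 -0.2534  0.1435] z [-0.103  0.811 -0.575] y [0.992 0.129 0.004] q [ 0.96  1.24 -0.8   0.98 -0.05  1.65  0.53] F [ 0.7  1.8 -2.2] w 0.74
[ -7.3,-1.7,15,-0.2,0.1,0.2, -7.3,-1.6,15,-0.2,0.1,0.2, -7.3,-1.8,15,-0.1,0,0.3 ] 3
[ -8.6,0,6,0,0,0, -8.6,0,6,0,0,0, -8.6,0.1,6,0,0,0, -8.6,0,6,0,0,0 ] 4
```

View pics/v5.png

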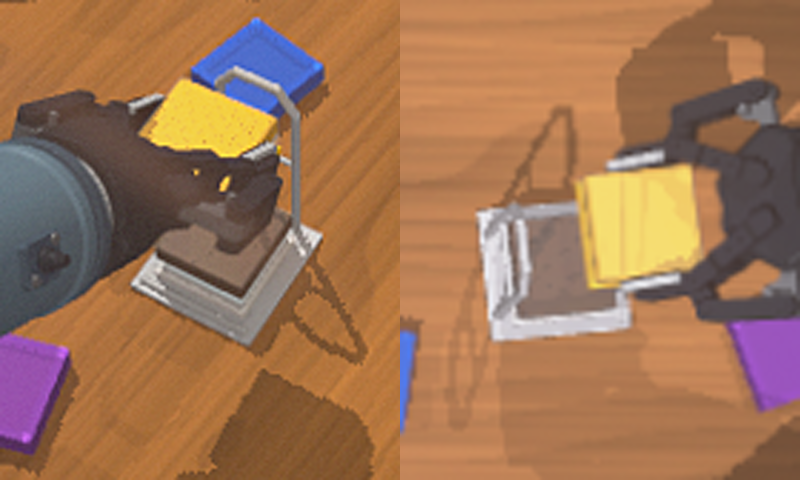

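The amber dish is held inverted, agar up, at top-view pixel about (450,187). It is in front of and above the stack, with the bow clear to the left. I'll check where its top face really is against the in-hand estimate.

Run:
```python
from h import *
T=pickle.load(open("pics/top5.pkl","rb"))
h=cv2.cvtColor(T["pixels"],cv2.COLOR_RGB2HSV); print(h[187,433:470].tolist())
for v in(150,200,215,225):
    m=mask(T,(18,90,v),(35,255,255),(430,165,470,210)); r=square(T,m,.162,3); print(v,r)
```

```text
[[9, 66, 147], [11, 79, 151], [18, 150, 213], [21, 158, 226], [19, 136, 193], [21, 148, 236], [25, 138, 246], [25, 138, 246], [24, 137, 246], [25, 137, 246], [24, 138, 246], [25, 137, 246], [21, 138, 238], [23, 139, 243], [25, 137, 246], [24, 137, 246], [24, 138, 246], [23, 140, 243], [24, 138, 245], [24, 138, 246], [24, 139, 246], [24, 139, 246], [24, 139, 246], [24, 139, 246], [24, 141, 246], [24, 141, 246], [24, 141, 246], [24, 141, 246], [24, 141, 246], [24, 142, 245], [22, 143, 240], [19, 136, 221], [13, 137, 183], [13, 142, 189], [12, 140, 189], [13, 141, 188], [13, 137, 182]]
150 (((610.4973754882812, -269.8428039550781), (65.92936706542969, 69.19929504394531), 7.597789287567139), array([434, 171], dtype=int32), array([464, 201], dtype=int32))
200 (((610.3681640625, -269.8470458984375), (65.67921447753906, 68.53990936279297), 7.585965156555176), array([434, 171], dtype=int32), array([464, 201], dtype=int32))
215 (((610.637939453125, -270.0116271972656), (65.21951293945312, 67.98688507080078), 7.436267852783203), array([434, 172], dtype=int32), array([464, 201], dtype=int32))
225 (((610.4136962890625, -270.3110656738281), (64.8256607055664, 66.64910888671875), 6.678020477294922), array([435, 172], dtype=int32), array([464, 201], dtype=int32))
```

```bash
cat > edge.py <<'E'
from h import *
def edges(c,xy,yaw,z,half=.032,which=range(4),rng=8,chan=None):
    """signed outward offset (mm) of strongest gradient near each predicted edge of a square top face"""
    im=cv2.GaussianBlur(c["pixels"],(3,3),0).astype(np.float32); res={}
    offs=np.arange(-rng,rng+.01,.25)
    for k in which:
        a=np.radians(yaw+90*k); n=np.array([np.cos(a),np.sin(a)]); t=np.array([-n[1],n[0]])
        prof=[]
        for u in np.linspace(-.022,.022,23):
            P=np.array([[*(np.array(xy)+n*(half+o/1000)+t*u),z] for o in offs]); q=pix(c,P).astype(np.float32)
            prof.append(cv2.remap(im,q[:,0],q[:,1],cv2.INTER_LINEAR)[:,0])
        m=np.median(prof,axis=0); g=np.linalg.norm(np.gradient(m,axis=0),axis=1)
        pk=[i for i in range(1,len(g)-1) if g[i]>=g[i-1] and g[i]>g[i+1] and g[i]>.35*g.max()]
        res[k]=[(float(offs[i]),round(float(g[i]),1)) for i in pk]
    return res
E
python3 - <<'E'
from edge import *
for n in("top","scene"):
    for j in (0,2):
        c=pickle.load(open(f"pics/{n}{j}.pkl","rb"))
        print(n,j,edges(c,[.606,-.2475],6.6,.036))
T=pickle.load(open("pics/top5.pkl","rb"));S=pickle.load(open("pics/scene5.pkl","rb"))
print(edges(T,[.6105,-.271],6.8,.162)); print(edges(S,[.6105,-.271],6.8,.162))
E
```

```text
top 0 {0: [(-1.75, 3.0), (-1.0, 4.0), (-0.25, 3.8), (0.75, 3.0), (4.5, 3.8), (6.0, 5.3), (6.75, 6.3), (7.5, 4.9)], 1: [(-7.5, 3.2), (-6.25, 4.6), (-5.5, 5.5), (-3.5, 7.4), (1.0, 6.1), (2.0, 5.1), (3.25, 8.4), (5.0, 3.0)], 2: [(-3.0, 2.7), (-2.25, 3.6), (-1.0, 5.7), (-0.25, 6.4), (0.5, 6.2), (1.25, 6.3), (2.5, 5.4), (3.25, 4.1)], 3: [(-1.0, 2.3), (-0.25, 2.2), (0.25, 2.1), (1.75, 1.2), (3.75, 2.8), (5.25, 3.4), (6.75, 3.2), (7.5, 2.8)]}
top 2 {0: [(-1.0, 4.0), (-0.25, 3.7), (1.0, 3.1), (4.5, 3.9), (6.0, 5.6), (6.75, 5.9), (7.5, 5.4)], 1: [(-7.5, 3.1), (-5.5, 5.4), (-3.25, 7.4), (1.0, 6.4), (1.75, 4.9), (3.25, 8.4)], 2: [(-2.25, 3.9), (-0.5, 6.1), (0.25, 6.5), (1.25, 6.5), (2.5, 5.5), (3.25, 3.8)], 3: [(-2.5, 2.1), (-1.0, 2.5), (0.25, 2.1), (1.75, 1.3), (3.75, 2.8), (5.0, 3.0), (5.75, 3.1), (6.75, 3.4)]}
scene 0 {0: [(-1.5, 4.3), (2.5, 7.8)], 1: [(-6.25, 1.5), (-5.25, 1.3), (-4.5, 2.3), (-3.25, 3.0), (-2.5, 2.7), (-2.0, 3.4), (-0.25, 2.4), (0.75, 2.6), (1.75, 1.7), (2.75, 1.3)], 2: [(-1.5, 2.2), (-0.5, 2.2), (0.25, 2.3), (1.5, 1.3), (5.75, 1.2), (6.75, 0.8)], 3: [(-1.5, 5.3), (-0.5, 4.
[... 558 characters left out ...]
, 1.9), (3.5, 4.8), (4.0, 4.8)], 2: [(-6.25, 5.2), (-5.75, 5.2), (-5.0, 5.2), (-4.5, 5.3), (-3.25, 4.2), (-0.75, 7.2), (2.25, 10.4), (3.25, 8.4), (4.0, 10.4), (4.75, 11.4), (6.0, 5.6), (6.75, 6.0)], 3: [(-1.5, 2.4), (-0.5, 3.6), (0.5, 4.0), (1.0, 4.2), (1.75, 4.0), (2.5, 3.3), (3.75, 2.2)]}
{0: [(-3.25, 11.3), (-1.75, 11.4), (-0.75, 7.6), (2.0, 9.1), (3.25, 5.2), (4.75, 4.2), (6.25, 6.7), (7.25, 5.2)], 1: [(-4.5, 5.6), (-3.0, 10.9), (-1.75, 13.2), (-1.25, 12.8), (0.0, 8.9)], 2: [(-7.25, 9.9), (-6.25, 12.6), (-5.5, 13.5), (-4.5, 11.1), (2.5, 6.6), (3.25, 7.9), (4.25, 5.2)], 3: [(-6.75, 1.0), (-5.5, 0.6), (-4.5, 0.9), (-3.25, 0.6), (-2.0, 0.4), (3.25, 0.5), (4.5, 0.4), (5.5, 0.4), (7.5, 0.7)]}
```

Run:
```python
from h import *
o=np.load("o2.npy"); o[1]=-.0035
R1=Rt(96.6,55.1,-1); hd=np.array([-.115,.993,0]); o=o+R1.inv().apply(-.0006*hd); np.save("o2.npy",o)
t=np.array([.6055,-.2471,.052])-R1.apply(o)
go((t+[0,0,.06],R1,4),(t+[0,0,.006],R1,6))
```

```text
t 15.23 p [ 0.6099 -0.2583  0.1441] z [-0.098  0.81  -0.578] y [0.993 0.122 0.003] q [ 0.96  1.24 -0.8   0.98 -0.05  1.65  0.53] F [-0.7 -0.8 -0.3] w 0.742
[ -2.7,0.1,11.1,-0.1,0.1,0.1, -2.7,0.2,11,0,0.1,0.1, -2.7,0.1,11.1,-0.1,0.1,0.1, -2.8,0.1,11,-0.1,0.1,0.1 ] 4
[ -7.4,0,5.2,0,0,0, -7.4,0,5.1,0,0,0, -7.3,0,5.2,0,0,0, -7.4,0,5.1,0,0,0, -7.4,0,5.2,0,0,0, -7.4,0,5.1,0,0,0 ] 6
```

Request:
send_rows(
  motion=[-2.7,0.5,11,0,0.1,0.1,-2.7,0.5,11,0,0.1,0.1,-2.7,0.5,11,0,0.1,0.1,-2.7,0.5,8,0,0.1,0.1,0,0,0,0,0,0,0,0,0,0,0,0,0,0,0,0,0,0],
)

```text
time_s: 15.82
ee_pos: [0.6074, -0.2344, 0.1098]
ee_rot: [0.591, 0.66, 0.307, -0.347]
force: [0.0, -0.0, -0.3]
gripper_width: 0.744
```

Run:
```python
from see import *
from edge import edges
s=robot.read_state(); p0=s["ee_pos"];R=Ro.from_quat(s["ee_rot"])
S,T=both(6,(200,280,340,448),(390,130,490,250))
s=robot.read_state(); print(p0,s["ee_pos"],R.as_matrix()[:,1])
o=np.load("o2.npy"); d=s["ee_pos"]+R.apply(o); print("est",d,o)
z=d[2]+.016
for v in(215,225): print(square(T,mask(T,(18,90,v),(35,255,255),(425,165,470,212)),z,3))
for c in(T,S):
    e=edges(c,d[:2],6.8,z,rng=10); print(e)
```

```text
[ 0.60735352 -0.23436911  0.10982959] [ 0.60757014 -0.23454375  0.11006786] [ 0.99368372  0.11210315 -0.00505479]
est [ 0.60615326 -0.25310579  0.11227133] [-0.00863096 -0.00349994 -0.01626866]
(((607.1019897460938, -249.20333862304688), (65.08377838134766, 66.4074935913086), 6.899808406829834), array([425, 175], dtype=int32), array([452, 204], dtype=int32))
(((606.9996948242188, -249.2689971923828), (64.9505844116211, 65.64956665039062), 6.78272819519043), array([425, 175], dtype=int32), array([452, 204], dtype=int32))
{0: [(0.0, 5.7), (0.75, 6.8), (2.0, 7.0), (4.75, 6.4), (5.25, 5.5), (6.0, 6.0), (7.25, 6.3), (9.0, 5.9)], 1: [(-3.75, 2.0), (-2.5, 2.6), (-1.75, 3.5), (-1.0, 3.3), (0.0, 3.1), (0.75, 2.9), (1.75, 2.4), (2.75, 2.3), (3.5, 3.4), (4.75, 3.1), (5.75, 3.0), (7.0, 4.0), (7.75, 4.9)], 2: [(-7.75, 4.4), (-7.25, 4.9), (-6.25, 5.0), (-5.75, 4.7), (-4.75, 4.1), (-2.75, 6.4), (-2.25, 6.5), (0.75, 9.8), (2.5, 10.0), (3.5, 11.2), (5.0, 4.4), (8.0, 6.2), (8.75, 7.5), (9.25, 6.7)], 3: [(-4.75, 2.3), (-3.25, 4.5), (-2.5, 4.9), (-2.0, 4.7), (-1.25, 4.3), (-0.5, 3.9)]}
{0: [(-4.0, 9.7), (-3.25, 10.6), (-2.5, 9.6), (-1.5, 10.8), (-0.75, 5.4), (0.75, 6.3), (1.75, 7.3), (2.75, 4.5), (3.25, 5.1), (4.5, 4.3), (5.25, 4.1), (6.25, 8.3), (7.5, 6.6)], 1: [(-2.0, 12.2), (-1.25, 12.9), (-0.5, 13.1), (0.0, 13.2), (1.5, 8.3)], 2: [(-7.0, 9.7), (-6.25, 10.3), (-5.5, 12.2), (-4.75, 11.3), (4.0, 8.4), (5.25, 5.0), (7.5, 4.3)], 3: [(-9.5, 0.9), (-5.25, 0.8), (-4.75, 0.6), (-4.25, 0.6), (-3.25, 0.4), (-1.5, 0.7), (4.5, 0.3), (5.25, 0.4), (6.75, 0.6), (8.0, 0.5)]}
```

View pics/v6.png

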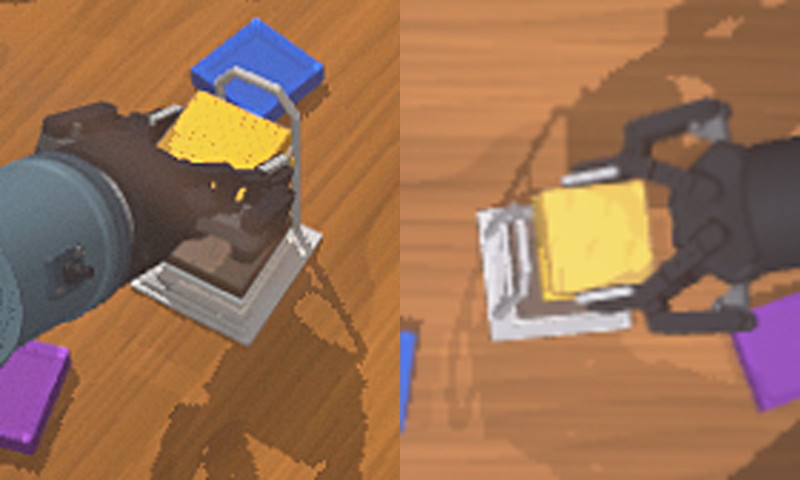

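The amber dish is now above the stack (top view face from (425,175) to (452,204)), agar up and closed. The camera-corrected offset is within about 1 mm, so I lower it.

Run:
```python
from h import *
o=np.load("o2.npy"); o[1]=-.0026
R1=Rt(96.6,55.1,-1); hd=np.array([-.115,.993,0]); o=o+R1.inv().apply(.0008*hd); np.save("o2.npy",o)
t=np.array([.6055,-.2471,.052])-R1.apply(o)
go((t+[0,0,.03],R1,4),(t+[0,0,.006],R1,4))
```

```text
t 15.92 p [ 0.6076 -0.2345  0.1101] z [-0.095  0.816 -0.571] y [ 0.994  0.112 -0.005] q [ 0.96  1.26 -0.79  1.04 -0.04  1.58  0.54] F [ 0.5  0.1 -1.2] w 0.746
[ -5.5,-0.2,5.4,0,0,-0.1, -5.4,-0.2,5.4,0,-0.1,-0.1, -5.5,-0.2,5.4,0,0,0, -5.5,-0.2,5.4,0,0,-0.1 ] 4
[ -4.9,0,3.4,0,0,0, -4.9,0,3.5,0,0,0, -4.9,0,3.4,0,0,0, -5,0,3.4,0,0,0 ] 4
```

Request:
send_rows(
  motion=[-5.5,-0.2,5.4,0,0,0,-5.5,-0.2,5.4,0,0,0,-5.5,-0.2,5.4,0,0,0,-5.5,-0.2,5.4,0,0,0,-4.9,0,3.4,0,0,0,-4.9,0,3.4,0,0,0,0,0,0,0,0,0,0,0,0,0,0,0],
)

```text
time_s: 16.58
ee_pos: [0.6056, -0.2288, 0.0669]
ee_rot: [0.591, 0.66, 0.307, -0.348]
force: [0.2, -0.5, -0.0]
gripper_width: 0.738
```

Run:
```python
from h import *
o=np.load("o2.npy")
R1=Rt(96.6,55.1,-1)
t=np.array([.6055,-.2471,.052])-R1.apply(o)
go((t,R1,4))
```

```text
t 16.58 p [ 0.6056 -0.2288  0.0669] z [-0.096  0.816 -0.57 ] y [ 0.994  0.113 -0.006] q [ 0.96  1.31 -0.78  1.05 -0.02  1.53  0.56] F [ 0.2 -0.5 -0. ] w 0.738
[ -3.6,0.1,2.3,0,0,-0.1, -3.7,0.2,2.3,0,-0.1,-0.1, -3.6,0.1,2.3,-0.1,0,-0.1, -3.6,0.1,2.3,0,-0.1,0 ] 4
```

Request:
send_rows(
  motion=[-3.6,0.1,2.4,0,0,0,-3.6,0.1,2.4,0,0,0,-3,0.1,2,0,0,0,-1,0,0.7,0,0,0,0,0,0,0,0,0,0,0,0,0,0,0],
)

```text
time_s: 17.08
ee_pos: [0.6059, -0.229, 0.0538]
ee_rot: [0.591, 0.66, 0.307, -0.347]
force: [-1.0, -0.7, -1.4]
gripper_width: 0.741
```

Request:
send_rows(
  motion=[-0.9,0,0.6,0,0,0,-0.4,0,0.3,0,0,0,0,0,0,0,0,0],
)

```text
time_s: 17.33
ee_pos: [0.6059, -0.2291, 0.0523]
ee_rot: [0.591, 0.66, 0.307, -0.347]
force: [0.4, -0.3, -0.9]
gripper_width: 0.739
```

Request:
send_rows(
  motion=[-0.8,0,0.5,0,0,0,0,0,0,0,0,0],
)

```text
time_s: 17.5
ee_pos: [0.6059, -0.2292, 0.0512]
ee_rot: [0.591, 0.66, 0.307, -0.347]
force: [-0.6, 0.3, -1.7]
gripper_width: 0.742
```

Request:
send_rows(
  motion=[-0.7,0,0.5,0,0,0,0,0,0,0,0,0],
)

```text
time_s: 17.67
ee_pos: [0.6059, -0.2291, 0.0503]
ee_rot: [0.591, 0.66, 0.307, -0.347]
force: [-0.2, 0.3, -1.7]
gripper_width: 0.743
```

Request:
send_rows(
  motion=[-0.6,0,0.4,0,0,0,0,0,0,0,0,0],
)

```text
time_s: 17.83
ee_pos: [0.6059, -0.2291, 0.0499]
ee_rot: [0.591, 0.66, 0.307, -0.347]
force: [0.1, -0.1, -1.2]
gripper_width: 0.738
```

Run:
```python
from h import *
o=np.load("o2.npy");R1=Rt(96.6,55.1,-1)
go((np.array([.6055,-.2471,.052])-R1.apply(o),R1,1))
```

```text
t 17.83 p [ 0.6059 -0.2291  0.0499] z [-0.096  0.816 -0.57 ] y [ 0.994  0.113 -0.005] q [ 0.95  1.33 -0.77  1.04 -0.02  1.52  0.58] F [ 0.1 -0.1 -1.2] w 0.738
[ -0.3,0.1,-0.2,-0.1,-0.2,-0.3 ] 1
```

Request:
send_rows(
  motion=[-0.6,0,0.4,0,0,0,0,0,0,0,0,0],
)

```text
time_s: 18.0
ee_pos: [0.6059, -0.2291, 0.0497]
ee_rot: [0.591, 0.66, 0.307, -0.348]
force: [-1.6, 0.3, 2.4]
gripper_width: 0.739
```

Request:
send_rows(
  motion=[-0.5,0,0.3,0,0,0,0,0,0,0,0,0],
)

```text
time_s: 18.17
ee_pos: [0.6059, -0.2291, 0.0497]
ee_rot: [0.591, 0.66, 0.307, -0.348]
force: [-3.0, -1.6, 5.7]
gripper_width: 0.743
```

Request:
send_rows(
  motion=[-0.5,0,0.3,0,0,0,0,0,0,0,0,0],
)

```text
time_s: 18.33
ee_pos: [0.6059, -0.2291, 0.0497]
ee_rot: [0.59, 0.66, 0.308, -0.348]
force: [-3.8, -1.5, 7.8]
gripper_width: 0.744
```

Request:
send_rows(
  motion=[0.7,0,-0.5,0,0,0,0,0,0,0,0,0],
)

```text
time_s: 18.5
ee_pos: [0.6059, -0.2291, 0.0496]
ee_rot: [0.591, 0.66, 0.307, -0.348]
force: [-1.9, -0.4, 5.5]
gripper_width: 0.74
```

Request:
send_rows(
  motion=[0,0,0,0,0,0,0,0,0,0,0,0,0,0,0,0,0,0,0,0,0,0,0,0,0,0,0,0,0,0],
  fingers=1,
)

```text
time_s: 18.92
ee_pos: [0.6059, -0.2292, 0.0484]
ee_rot: [0.591, 0.66, 0.307, -0.347]
force: [-0.7, 0.2, -0.9]
gripper_width: 0.999
```

Request:
send_rows(
  motion=[0,0,-15,0,0,0,0,0,-25,0,0,0,0,0,-35,0,0,0,0,0,-35,0,0,0,0,0,-35,0,0,0,0,0,0,0,0,0],
)

```text
time_s: 19.42
ee_pos: [0.6213, -0.3545, 0.1356]
ee_rot: [0.594, 0.66, 0.308, -0.342]
force: [0.0, -0.8, -0.0]
gripper_width: 1.001
```

Run:
```python
from see import *
from edge import edges
S,T=both(7,(230,280,330,400),(400,155,460,227))
go()
for n,c in (("T",T),("S",S)): print(n,square(c,mask(c,(18,90,200),(35,255,255),(410,165,470,225) if n=="T" else (235,300,330,390)),.068,3),edges(c,[.6055,-.2471],6.6,.068,rng=6))
```

```text
t 19.52 p [ 0.6204 -0.3488  0.1318] z [-0.093  0.815 -0.572] y [ 0.994  0.111 -0.004] q [ 0.92  1.37 -0.75  0.62 -0.03  1.88  0.58] F [0.4 0.2 0.3] w 0.998
T (((605.5999755859375, -245.3992462158203), (66.12847900390625, 67.53335571289062), 6.171295642852783), array([419, 180], dtype=int32), array([446, 208], dtype=int32)) {0: [(0.0, 5.6), (1.25, 6.2), (2.5, 6.9), (3.75, 5.2), (5.25, 3.2)], 1: [(-4.5, 5.5), (-1.0, 4.8), (1.25, 5.9), (1.75, 6.0), (5.25, 3.6)], 2: [(-4.25, 2.6), (-3.75, 2.6), (-2.25, 3.7), (0.25, 4.0), (1.0, 4.1), (2.75, 5.7), (3.75, 6.3), (4.5, 5.2)], 3: [(-3.0, 4.9), (-2.25, 5.1), (-1.25, 6.7), (0.0, 7.1), (1.0, 5.9), (1.75, 5.4)]}
S (((608.7100830078125, -248.38185119628906), (61.543609619140625, 61.49627685546875), 6.799975872039795), array([254, 332], dtype=int32), array([302, 371], dtype=int32)) {0: [(0.75, 6.4), (1.5, 7.8), (2.0, 7.6), (4.0, 3.3), (5.0, 3.3)], 1: [(-3.25, 7.1), (-2.25, 7.2), (-1.25, 5.2)], 2: [(-4.25, 6.4), (-3.5, 6.4)], 3: [(-0.75, 6.9), (0.0, 7.8), (0.75, 7.5), (2.0, 4.8), (4.0, 5.3), (5.75, 7.2)]}
```

View pics/v7.png

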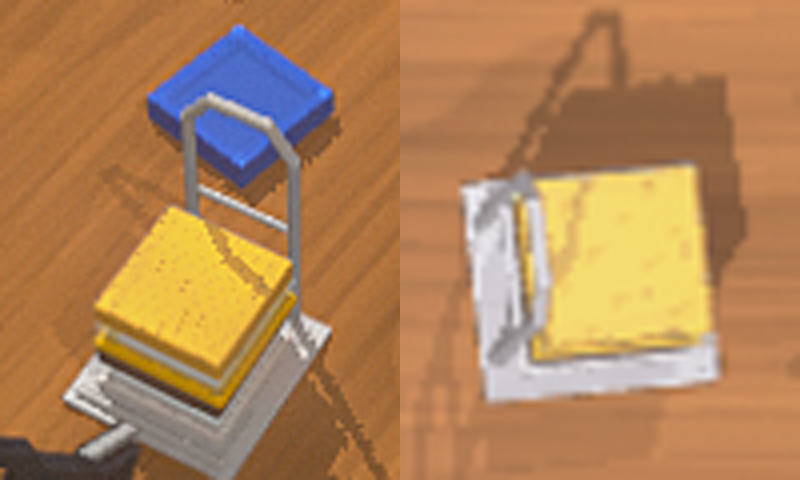

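The amber dish lies square on the first dish, closed and agar up (face at scene view (254–302, 332–371)), within about 2 mm. Next is the red dish at (0.465, 0.168), yaw 72.4°.

Run:
```python
from h import *
R=Rt(72.4,-35,-1); a=[.4651,.1682]
p=pad(a,.025,R,.1)
go(([.55,-.36,.25],Rt(90,50,-1)),(p+[0,0,.05],R,22))
```

```text
t 19.52 p [ 0.6204 -0.3488  0.1318] z [-0.093  0.815 -0.572] y [ 0.994  0.111 -0.004] q [ 0.92  1.37 -0.75  0.62 -0.03  1.88  0.58] F [0.4 0.2 0.3] w 0.998
[ 23.7,-17.9,-17.6,-1.3,-1.3,0.9, 23,-17.9,-18.4,-1.3,-1.3,0.9, 22.3,-17.8,-19.4,-1.3,-1.2,1, 21.6,-17.7,-20.3,-1.3,-1.3,0.9 ] 4
[ 12.7,-3.3,23.1,-0.1,-3.8,0.9, 14.1,-3.5,22.3,-0.1,-3.9,0.8, 15.5,-3.8,21.2,-0.1,-3.8,0.9, 16.9,-4.1,20.2,-0.2,-3.8,0.9, 18.1,-4.4,18.9,-0.1,-3.9,0.8, 19.3,-4.7,17.7,-0.1,-3.8,0.9, 20.3,-5,16.4,-0.1,-3.8,0.9, 21.3,-5.4,15,-0.1,-3.9,0.8 ] 8
[ 22.2,-5.8,13.4,-0.1,-3.8,0.9, 22.9,-6.1,12,-0.1,-3.8,0.9, 23.6,-6.5,10.5,-0.1,-3.8,0.9, 24.1,-6.8,8.8,-0.2,-3.9,0.8, 24.5,-7.3,7.1,-0.1,-3.8,0.9, 24.9,-7.7,5.5,-0.1,-3.8,0.9, 25.1,-8,3.9,-0.1,-3.9,0.8, 25.1,-8.4,2.1,-0.1,-3.8,0.9 ] 8
[ 25.1,-8.8,0.4,-0.1,-3.8,0.9, 24.9,-9.2,-1.2,-0.1,-3.9,0.8, 24.6,-9.5,-3,-0.2,-3.8,0.9, 24.2,-10,-4.6,-0.1,-3.8,0.9, 23.8,-10.2,-6.2,-0.1,-3.9,0.8, 23.1,-10.6,-7.8,-0.1,-3.8,0.9 ] 6
```

Request:
send_rows(
  motion=[23.7,-17.9,-17.6,-1.3,-1.3,0.9,23,-17.9,-18.4,-1.3,-1.3,0.9,22.3,-17.8,-19.4,-1.3,-1.2,1,21.6,-17.7,-20.3,-1.3,-1.3,0.9,12.7,-3.3,23,-0.1,-3.8,0.9,14,-3.5,22.3,-0.1,-3.8,0.9,15.5,-3.8,21.2,-0.1,-3.8,0.9,17,-4.1,20.2,-0.1,-3.8,0.9],
)

```text
time_s: 20.18
ee_pos: [0.5345, -0.2534, 0.2281]
ee_rot: [0.695, 0.654, 0.203, -0.22]
force: [2.0, 0.2, 0.8]
gripper_width: 0.998
```

Request:
send_rows(
  motion=[18,-4.4,19,-0.1,-3.8,0.9,19.3,-4.7,17.7,-0.1,-3.8,0.9,20.3,-5,16.4,-0.1,-3.9,0.8,21.3,-5.4,15,-0.1,-3.9,0.8,22.2,-5.8,13.4,-0.1,-3.8,0.9,23,-6,12,-0.1,-3.8,0.9,23.6,-6.5,10.5,-0.1,-3.8,0.9,24,-6.8,8.8,-0.1,-3.9,0.8],
)

```text
time_s: 20.85
ee_pos: [0.5073, -0.047, 0.1878]
ee_rot: [0.763, 0.645, 0.002, -0.046]
force: [0.6, -0.6, -1.0]
gripper_width: 1.0
```

Request:
send_rows(
  motion=[24.5,-7.3,7,-0.1,-3.8,0.9,25,-7.7,5.5,-0.1,-3.8,0.9,25,-8,4,-0.1,-3.9,0.8,25,-8.4,2,-0.1,-3.8,0.9,25,-8.8,0.4,-0.1,-3.8,0.9,25,-9,-1,-0.1,-3.9,0.8,24.6,-9.5,-3,-0.1,-3.8,0.9,24,-10,-4.6,-0.1,-3.8,0.9],
)

```text
time_s: 21.52
ee_pos: [0.4806, 0.159, 0.1477]
ee_rot: [0.774, 0.587, -0.198, 0.132]
force: [0.5, -0.4, -0.3]
gripper_width: 1.0
```

Request:
send_rows(
  motion=[23.8,-10,-6,-0.1,-3.9,0.8,23,-10.6,-8,-0.1,-3.8,0.9,0,0,0,0,0,0,0,0,0,0,0,0],
)

```text
time_s: 21.85
ee_pos: [0.4732, 0.2121, 0.1362]
ee_rot: [0.766, 0.568, -0.246, 0.173]
force: [0.0, -0.0, 0.4]
gripper_width: 1.003
```

Run:
```python
from h import *
R=Rt(72.4,-35,-1); a=[.4651,.1682]
go((pad(a,.025,R,.06),R))
```

```text
t 21.85 p [0.4732 0.2121 0.1362] z [-0.18  -0.545 -0.819] y [ 0.956 -0.294 -0.014] q [-0.39  0.8  -0.48  1.57  0.57  1.48 -1.37] F [ 0.  -0.   0.4] w 1.003
[ 9.2,2.1,27.1,-0.1,0,0.3, 9.1,2.1,27.2,-0.1,0,0.3, 9.2,2,27.2,-0.2,0,0.3 ] 3
```

Request:
send_rows(
  motion=[9.2,2,27,-0.1,0,0.3,9.2,2,27,-0.1,0,0.3,9.2,2,27,-0.2,0,0.3,0,0,0,0,0,0,0,0,0,0,0,0],
)

```text
time_s: 22.27
ee_pos: [0.4734, 0.1831, 0.0562]
ee_rot: [0.772, 0.56, -0.243, 0.179]
force: [0.2, 1.0, 0.7]
gripper_width: 0.999
```

Run:
```python
from h import *
R=Rt(72.4,-35,-1); a=[.4651,.1682]
go((pad(a,.025,R),R,4))
```

```text
t 22.27 p [0.4734 0.1831 0.0562] z [-0.175 -0.548 -0.818] y [ 0.951 -0.31   0.004] q [-0.38  0.89 -0.44  1.63  0.63  1.34 -1.44] F [0.2 1.  0.7] w 0.999
[ 1.1,-0.8,15,0,0,-0.1, 1,-0.9,15.1,0,0,-0.1, 1.1,-0.8,15,-0.1,0.1,-0.2, 1.1,-0.9,15,0,0,-0.1 ] 4
```

Request:
send_rows(
  motion=[1,-0.8,15,0,0,-0.1,1,-0.8,15,0,0,-0.1,1,-0.8,15,0,0,-0.1,1,-0.8,14,0,0,-0.1,0,0,0,0,0,0,0,0,0,0,0,0],
)

```text
time_s: 22.77
ee_pos: [0.4626, 0.1573, 0.0064]
ee_rot: [0.77, 0.563, -0.242, 0.178]
force: [-0.2, -0.5, 0.6]
gripper_width: 1.007
```

Run:
```python
from h import *
R=Rt(72.4,-35,-1); a=[.4651,.1682]
go((pad(a,.025,R),R,1))
```

```text
t 22.77 p [0.4626 0.1573 0.0064] z [-0.172 -0.546 -0.82 ] y [ 0.953 -0.304  0.002] q [-0.36  0.94 -0.41  1.7   0.68  1.24 -1.47] F [-0.2 -0.5  0.6] w 1.007
[ -1.5,-0.9,3.4,0,-0.1,-0.1 ] 1
```

Request:
send_rows(
  motion=[-1,-0.9,1,0,0,0,0,0,0,0,0,0],
)

```text
time_s: 22.93
ee_pos: [0.4615, 0.1571, 0.0063]
ee_rot: [0.77, 0.563, -0.241, 0.178]
force: [-0.5, -0.4, -0.4]
gripper_width: 0.999
```

Request:
send_rows(
  motion=[0,0,0,0,0,0,0,0,0,0,0,0,0,0,0,0,0,0,0,0,0,0,0,0,0,0,0,0,0,0,0,0,0,0,0,0],
  fingers=0,
  squeeze=50,
)

```text
time_s: 23.43
ee_pos: [0.4615, 0.1571, 0.0061]
ee_rot: [0.77, 0.563, -0.241, 0.178]
force: [0.3, 1.4, 6.5]
gripper_width: 0.744
```

Run:
```python
from h import *
from workcell import robot
s=robot.read_state();R=Ro.from_quat(s["ee_rot"]);p=s["ee_pos"]
o=R.inv().apply(np.array([.4651,.1682,.016])-p);print(o); np.save("o3.npy",o)
z=R.as_matrix()[:,2];print("tilt",np.degrees(np.arctan2(np.hypot(z[0],z[1]),-z[2])))
R1=Rt(76,55,-1); t=np.array([.45,-.27,.032])-R1.apply(o)
go((p+[0,0,.17],R,6),([.475,-.10,.19],Rt(74,-20,-1)),(t+[0,0,.06],R1))
```

```text
[ 0.00393398  0.0001157  -0.01483289]
tilt 34.85563349684938
t 23.43 p [0.4615 0.1571 0.0061] z [-0.171 -0.545 -0.821] y [ 0.953 -0.303  0.002] q [-0.36  0.94 -0.41  1.7   0.68  1.24 -1.47] F [0.3 1.4 6.5] w 0.744
[ -16.2,0.1,-23.3,0,0,0, -16.2,0,-23.2,0,0,0, -16.2,0.1,-23.3,0,0,0, -16.2,0.1,-23.2,0,0,0, -16.2,0,-23.3,0,0,0, -16.2,0.1,-23.2,0,0,0 ] 6
[ -29.4,13,18.1,-0.1,2.1,-0.2, -30,12.8,17,-0.1,2.1,-0.2, -30.7,12.7,15.9,-0.1,2.2,-0.3, -31.3,12.5,14.7,-0.1,2.1,-0.2, -31.9,12.4,13.6,-0.1,2.1,-0.2, -32.4,12.3,12.4,-0.1,2.1,-0.2, -32.9,12.1,11.3,0,2.2,-0.2 ] 7
[ -10.3,2,14.4,0.1,6.8,-0.2, -11.9,2.1,13,0,6.8,-0.2, -13.4,2,11.5,0.1,6.8,-0.2, -14.7,1.9,9.8,0,6.9,-0.2, -15.8,1.9,8,0.1,6.8,-0.2, -16.6,1.9,6.1,0,6.8,-0.2, -17.2,1.8,4.1,0.1,6.8,-0.1, -17.6,1.8,2,0,6.8,-0.2 ] 8
[ -17.7,1.7,-0.1,0.1,6.8,-0.2, -17.6,1.6,-2.2,0.1,6.8,-0.2, -17.2,1.6,-4.2,0,6.8,-0.2 ] 3
```

Request:
send_rows(
  motion=[-6,0,-8,0,0,0,-16,0,-23,0,0,0,-16,0,-23,0,0,0,-16,0,-23,0,0,0,-16,0,-23,0,0,0,-16,0,-23,0,0,0,-10,0,-15,0,0,0],
)

```text
time_s: 24.02
ee_pos: [0.4613, 0.1568, 0.1764]
ee_rot: [0.771, 0.563, -0.241, 0.178]
force: [0.5, 0.3, -0.7]
gripper_width: 0.738
```

Request:
send_rows(
  motion=[-29.4,13,18,-0.1,2.1,-0.2,-30,12.8,17,-0.1,2.1,-0.2,-30.7,12.7,16,-0.1,2.2,-0.2,-31.3,12.5,14.7,-0.1,2.1,-0.2,-31.9,12.4,13.6,-0.1,2.1,-0.2,-32.4,12.3,12.4,-0.1,2.1,-0.2,-32.9,12,11.3,0,2.2,-0.2],
)

```text
time_s: 24.6
ee_pos: [0.4734, -0.1022, 0.1883]
ee_rot: [0.787, 0.592, -0.138, 0.104]
force: [0.8, 0.4, -0.2]
gripper_width: 0.739
```

Request:
send_rows(
  motion=[-10.3,2,14.4,0,6.8,-0.2,-12,2,13,0,6.8,-0.2,-13.4,2,11.5,0,6.8,-0.2,-14.7,2,9.8,0,6.8,-0.2,-15.8,2,8,0,6.8,-0.2,-16.6,2,6,0,6.8,-0.2,-17.2,1.8,4,0.1,6.8,-0.2,-17.6,1.8,2,0.1,6.8,-0.2],
)

```text
time_s: 25.27
ee_pos: [0.4575, -0.2194, 0.1095]
ee_rot: [0.755, 0.584, 0.235, -0.18]
force: [0.9, 0.3, -0.7]
gripper_width: 0.739
```

Request:
send_rows(
  motion=[-17.7,1.7,0,0.1,6.8,-0.2,-17.6,1.6,-2,0.1,6.8,-0.2,-17.2,1.6,-4,0.1,6.8,-0.2,0,0,0,0,0,0,0,0,0,0,0,0],
)

```text
time_s: 25.68
ee_pos: [0.4496, -0.2618, 0.0746]
ee_rot: [0.7, 0.545, 0.363, -0.284]
force: [0.8, 0.7, -0.5]
gripper_width: 0.744
```

Run:
```python
from h import *
o=np.load("o3.npy"); R1=Rt(76,55.1,-1); t=np.array([.45,-.27,.032])-R1.apply(o)
go((t+[0,0,.012],R1,6))
```

```text
t 25.68 p [ 0.4496 -0.2618  0.0746] z [ 0.199  0.793 -0.575] y [ 0.97  -0.245 -0.002] q [ 1.36  1.11 -0.75  1.59 -0.15  1.16  0.61] F [ 0.8  0.7 -0.5] w 0.744
[ -5.6,0.4,4.3,0,0,0, -5.5,0.4,4.4,0,0.1,-0.1, -5.6,0.3,4.3,0,0,0, -5.6,0.4,4.4,0,0,0, -5.6,0.4,4.3,0,0.1,-0.1, -5.6,0.3,4.3,0.1,0,0 ] 6
```

Excellent tracking. Lower to 12 mm above, then to about 1 mm, then touch (contact for amber came at z = 0.0202).

Request:
send_rows(
  motion=[-5.6,0.4,4.3,0,0,0,-5.6,0.4,4.3,0,0,0,-5.6,0.4,4.3,0,0,0,-5.6,0.4,4.3,0,0,0,-5.6,0.4,4.3,0,0,0,-5.6,0.4,4.3,0,0,0,-5,0,3.5,0,0,0,-2.5,0,1.8,0,0,0],
)

```text
time_s: 26.35
ee_pos: [0.4543, -0.2597, 0.0261]
ee_rot: [0.699, 0.548, 0.362, -0.282]
force: [0.1, -0.4, -1.2]
gripper_width: 0.745
```

Request:
send_rows(
  motion=[-0.8,0,0.6,0,0,0,0,0,0,0,0,0,0,0,0,0,0,0],
)

```text
time_s: 26.6
ee_pos: [0.4547, -0.2599, 0.0262]
ee_rot: [0.699, 0.548, 0.362, -0.282]
force: [0.9, -1.0, -0.6]
gripper_width: 0.738
```

Request:
send_rows(
  motion=[-0.8,0,0.6,0,0,0,0,0,0,0,0,0],
)

```text
time_s: 26.77
ee_pos: [0.4546, -0.2599, 0.0251]
ee_rot: [0.699, 0.548, 0.362, -0.282]
force: [-0.4, 0.8, 0.1]
gripper_width: 0.739
```

Request:
send_rows(
  motion=[-1.2,0,0.9,0,0,0,-1.2,0,0.9,0,0,0,0,0,0,0,0,0],
)

```text
time_s: 27.02
ee_pos: [0.4544, -0.2597, 0.0217]
ee_rot: [0.699, 0.548, 0.362, -0.282]
force: [-0.7, 0.4, -0.3]
gripper_width: 0.741
```

Request:
send_rows(
  motion=[-0.8,0,0.6,0,0,0,0,0,0,0,0,0],
)

```text
time_s: 27.18
ee_pos: [0.4545, -0.2597, 0.0209]
ee_rot: [0.699, 0.548, 0.362, -0.282]
force: [0.3, 0.0, -0.6]
gripper_width: 0.746
```

Request:
send_rows(
  motion=[-0.6,0,0.5,0,0,0,0,0,0,0,0,0],
)

```text
time_s: 27.35
ee_pos: [0.4547, -0.2597, 0.0205]
ee_rot: [0.699, 0.548, 0.362, -0.282]
force: [-0.4, -0.7, -0.0]
gripper_width: 0.741
```

Request:
send_rows(
  motion=[-0.6,0,0.5,0,0,0,0,0,0,0,0,0],
)

```text
time_s: 27.52
ee_pos: [0.4547, -0.2597, 0.0204]
ee_rot: [0.699, 0.548, 0.363, -0.282]
force: [-1.8, -3.3, 4.2]
gripper_width: 0.74
```

Request:
send_rows(
  motion=[-0.4,0,0.3,0,0,0,0,0,0,0,0,0],
)

```text
time_s: 27.68
ee_pos: [0.4547, -0.2597, 0.0204]
ee_rot: [0.699, 0.548, 0.363, -0.282]
force: [-3.2, -3.8, 7.7]
gripper_width: 0.738
```

Contact at 0.0204. Release and retreat, then measure.

Request:
send_rows(
  motion=[0.6,0,-0.4,0,0,0,0,0,0,0,0,0],
)

```text
time_s: 27.85
ee_pos: [0.4547, -0.2597, 0.0204]
ee_rot: [0.699, 0.548, 0.362, -0.282]
force: [-2.1, -3.0, 6.3]
gripper_width: 0.74
```

Request:
send_rows(
  motion=[0,0,0,0,0,0,0,0,0,0,0,0,0,0,0,0,0,0,0,0,0,0,0,0,0,0,0,0,0,0],
  fingers=1,
)

```text
time_s: 28.27
ee_pos: [0.4546, -0.2594, 0.0195]
ee_rot: [0.699, 0.548, 0.362, -0.282]
force: [-0.6, 0.6, -0.2]
gripper_width: 1.002
```

Request:
send_rows(
  motion=[0,0,-15,0,0,0,0,0,-25,0,0,0,0,0,-30,0,0,0,0,0,-30,0,0,0,0,0,-10,0,0,0,0,0,0,0,0,0],
)

```text
time_s: 28.77
ee_pos: [0.4332, -0.3497, 0.0841]
ee_rot: [0.7, 0.548, 0.362, -0.279]
force: [-0.1, -0.8, 0.1]
gripper_width: 0.998
```

Run:
```python
from see import *
from edge import edges
S,T=both(8,(170,290,250,386),(415,225,475,297))
b=(415,225,475,297)
m=mask(T,(165,60,40),(180,255,255),b)|mask(T,(0,170,40),(6,255,255),b); print("red mask",square(T,m,.064,5), int((m>0).sum()))
e=np.array([.4547,-.2597,.0204]);R=Rt(75.9,55,-1); print("hand est",e+R.apply(np.load("o3.npy")))
d=(e+R.apply(np.load("o3.npy")))[:2]
for half,w in((.032,(1,3)),(.016,(0,2))): print(edges(T,d,-14.1,.064,half,w,10))
R=Rt(75.9,-35,-1); h=np.array([.2436,.9699]); a=d+.008*h
p=pad(a,.032,R,.12); go(([.43,-.34,.2],Rt(75.8,55,-1)),(p+[0,0,.02],R,14))
```

```text
red mask (((451.21478271484375, -270.5287170410156), (31.259859085083008, 58.56910705566406), 74.85579681396484), array([433, 244], dtype=int32), array([448, 268], dtype=int32)) 123
hand est [ 0.4524019  -0.26932405  0.03213033]
{1: [(-8.75, 4.0), (-7.5, 4.3), (-6.25, 3.9), (-5.25, 3.2), (-3.75, 1.8)], 3: [(-7.5, 0.4), (1.0, 0.3)]}
{0: [(-5.75, 0.3), (-4.75, 0.3), (-3.25, 0.3), (-2.25, 0.3), (0.0, 0.4), (1.75, 0.4), (2.5, 0.5), (4.25, 0.6), (5.0, 0.5), (5.75, 0.5), (6.75, 0.4), (7.25, 0.5), (8.25, 0.5), (9.0, 0.5)], 2: [(-5.75, 0.3), (-5.25, 0.2), (-4.75, 0.3), (-4.0, 0.3), (-3.5, 0.3), (-1.5, 0.3), (-0.5, 0.4), (0.75, 0.5), (1.75, 0.5), (3.0, 0.4), (4.5, 0.2), (5.25, 0.2), (7.25, 0.5), (8.5, 0.4), (9.5, 0.3)]}
t 28.87 p [ 0.4329 -0.3453  0.0828] z [ 0.196  0.792 -0.578] y [ 0.971 -0.239  0.002] q [ 1.39  1.14 -0.72  1.41 -0.12  1.34  0.64] F [ 0.3  0.8 -0.1] w 0.996
[ 32.7,-1.3,-21.4,-0.1,0.1,0.1, 32.8,-1.3,-21.3,0,0.1,0.1, 32.8,-1.3,-21.2,-0.1,0.1,0.1 ] 3
[ 1.5,0.3,10.9,0,-6.4,0, 2.7,0.3,10.6,0,-6.5,0, 3.8,0.3,10.2,0,-6.4,0, 5,0.3,9.8,0,-6.4,0, 6.1,0.3,9.1,0,-6.4,0, 7,0.4,8.4,0,-6.5,0, 8,0.3,7.6,0,-6.4,0, 8.7,0.3,6.6,0,-6.4,0 ] 8
[ 9.4,0.3,5.6,0,-6.5,0, 10,0.3,4.6,0,-6.4,-0.1, 10.4,0.3,3.3,0,-6.4,0, 10.8,0.3,2.2,0,-6.4,0, 10.9,0.4,1,0,-6.5,0, 11,0.3,-0.3,0,-6.4,0 ] 6
```

View pics/v8.png

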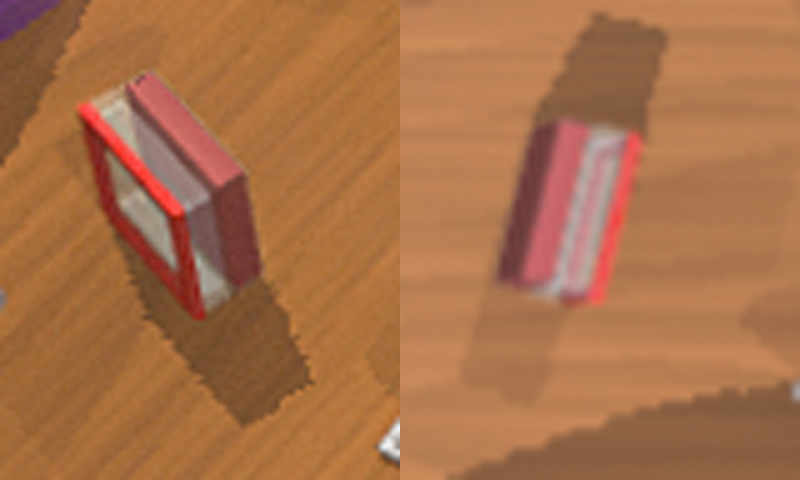

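The red dish stands shut on its side, lid edge towards the wrist. Its top-face corners in the top view are about (439.8,243), (451,245.5), (445,270) and (433.7,268.2).

Request:
send_rows(
  motion=[32.8,-1.3,-21.3,0,0,0,32.8,-1.3,-21.3,0,0,0,32.8,-1.3,-21.3,0,0,0,1.5,0.3,11,0,-6.4,0,2.7,0.3,10.6,0,-6.4,0,3.8,0.3,10.2,0,-6.4,0,5,0.3,9.8,0,-6.4,0,6,0.3,9,0,-6.4,0],
)

```text
time_s: 29.53
ee_pos: [0.4427, -0.2919, 0.1743]
ee_rot: [0.772, 0.606, 0.154, -0.119]
force: [1.0, 0.2, -0.4]
gripper_width: 0.997
```

Request:
send_rows(
  motion=[7,0.3,8.4,0,-6.5,0,8,0.3,7.6,0,-6.4,0,8.7,0.3,6.6,0,-6.4,0,9.4,0.3,5.6,0,-6.5,0,10,0.3,4.6,0,-6.4,0,10.4,0.3,3.3,0,-6.4,0,10.8,0.3,2.2,0,-6.4,0,11,0.3,1,0,-6.5,0],
)

```text
time_s: 30.2
ee_pos: [0.4638, -0.2171, 0.1343]
ee_rot: [0.761, 0.598, -0.197, 0.157]
force: [0.6, -0.0, -0.9]
gripper_width: 0.998
```

Request:
send_rows(
  motion=[11,0.3,0,0,-6.4,0,0,0,0,0,0,0,0,0,0,0,0,0],
)

```text
time_s: 30.45
ee_pos: [0.4661, -0.2051, 0.1267]
ee_rot: [0.747, 0.592, -0.238, 0.186]
force: [0.3, -1.3, -0.5]
gripper_width: 1.001
```

Run:
```python
from h import *
T=pickle.load(open("pics/top8.pkl","rb"))
W=toplane(T,[(439.75,243),(451,245.5),(445,270),(433.7,268.2)],.064)[:,:2]*1000;d=np.diff(np.r_[W,W[:1]],axis=0);print(W.mean(0),np.linalg.norm(d,axis=1),np.degrees(np.arctan2(d[:,1],d[:,0]))%90)
b=np.array([.4518,-.270]);R=Rt(75.9,-35,-1); h=np.array([.2436,.9699]); a=b+.008*h
go((pad(a,.032,R,.09),R,2),(pad(a,.032,R,.01),R,4))
```

```text
[ 450.0842419  -272.16911263] [28.79757088 62.54979972 28.51897236 64.19387833] [78.37282041 76.28975364 81.70143027 76.63488796]
t 30.45 p [ 0.4661 -0.2051  0.1267] z [-0.136 -0.56  -0.818] y [ 0.973 -0.231 -0.004] q [ 0.18  0.58 -0.3   1.99  0.89  1.05 -0.97] F [ 0.3 -1.3 -0.5] w 1.001
[ 3.3,0.9,23.1,0.1,0.1,0.4, 3.2,0.9,23,0.2,0.1,0.3 ] 2
[ 0,0,20,0,0,0, 0,0,20,0,0,0, 0,0,20,0,0,0, 0,0,20,0,0,0 ] 4
```

Request:
send_rows(
  motion=[3.2,0.5,23,0.1,0.1,0.4,3.2,0.5,23,0.1,0.1,0.3,0,0,20,0,0,0,0,0,20,0,0,0,0,0,20,0,0,0,0,0,17,0,0,0,0,0,0,0,0,0,0,0,0,0,0,0],
)

```text
time_s: 31.12
ee_pos: [0.4501, -0.2745, 0.0248]
ee_rot: [0.755, 0.582, -0.237, 0.186]
force: [-0.7, 0.3, 0.7]
gripper_width: 0.999
```

Run:
```python
from h import *
b=np.array([.4511,-.2705]);R=Rt(75.9,-35,-1); h=np.array([.2436,.9699]); a=b+.008*h
go((pad(a,.032,R),R,2))
```

```text
t 31.12 p [ 0.4501 -0.2745  0.0248] z [-0.142 -0.556 -0.819] y [ 0.967 -0.254  0.004] q [ 0.24  0.76 -0.19  2.02  1.09  0.86 -1.11] F [-0.7  0.3  0.7] w 0.999
[ 2.9,0,6.1,-0.1,0,-0.3, 2.9,-0.1,6,0,0,-0.3 ] 2
```

Request:
send_rows(
  motion=[2.9,0,6,0,0,-0.3,2.9,0,6,0,0,-0.3,0,0,0,0,0,0,0,0,0,0,0,0],
)

```text
time_s: 31.45
ee_pos: [0.4518, -0.2754, 0.0119]
ee_rot: [0.752, 0.587, -0.237, 0.186]
force: [0.1, 0.2, -0.0]
gripper_width: 0.998
```

Request:
send_rows(
  motion=[0,0,0,0,0,0,0,0,0,0,0,0,0,0,0,0,0,0,0,0,0,0,0,0,0,0,0,0,0,0,0,0,0,0,0,0],
  fingers=0,
  squeeze=50,
)

```text
time_s: 31.95
ee_pos: [0.4521, -0.2756, 0.0124]
ee_rot: [0.752, 0.587, -0.237, 0.186]
force: [-0.4, 3.1, 6.0]
gripper_width: 0.743
```

Run:
```python
from h import *
from workcell import robot
s=robot.read_state();R=Ro.from_quat(s["ee_rot"]);p=s["ee_pos"]
o=R.inv().apply(np.array([.4511,-.2705,.032])-p);print(o); np.save("o4.npy",o)
z=R.as_matrix()[:,2];print("tilt",np.degrees(np.arctan2(np.hypot(z[0],z[1]),-z[2])))
go((p+[0,0,.13],R,5),([.52,-.34,.23],Rt(80,55,-1),16))
```

```text
[-0.00742563 -0.00214864 -0.018694  ]
tilt 35.06578675995935
t 31.95 p [ 0.4521 -0.2756  0.0124] z [-0.138 -0.558 -0.818] y [ 0.97  -0.243  0.002] q [ 0.23  0.79 -0.18  2.01  1.11  0.84 -1.12] F [-0.4  3.1  6. ] w 0.743
[ -14.9,0,-21.3,0,0,0, -15,0.1,-21.3,0,0,0, -14.9,0,-21.2,0,0,0, -14.9,0.1,-21.3,0,0,0, -15,0,-21.3,0,0,0 ] 5
[ -5.5,5.1,-2.8,0.1,5.6,-0.3, -5.2,5.1,-3.4,0,5.7,-0.3, -4.9,5,-3.8,0.1,5.6,-0.2, -4.5,5.1,-4.3,0,5.6,-0.3, -4.1,5,-4.8,0.1,5.6,-0.3, -3.6,4.9,-5.1,0,5.7,-0.3, -3.1,5,-5.5,0.1,5.6,-0.2, -2.6,4.9,-5.7,0,5.6,-0.3 ] 8
[ -2.1,4.9,-6,0.1,5.6,-0.3, -1.5,4.9,-6.2,0.1,5.7,-0.3, -0.8,4.9,-6.3,0,5.6,-0.2, -0.3,4.9,-6.3,0.1,5.6,-0.3, 0.3,4.9,-6.4,0,5.6,-0.3, 0.9,4.9,-6.3,0.1,5.7,-0.3, 1.5,4.8,-6.2,0,5.6,-0.2, 2.1,4.9,-6,0.1,5.6,-0.3 ] 8
```

Request:
send_rows(
  motion=[-6,0,-8,0,0,0,-15,0,-21,0,0,0,-15,0,-21,0,0,0,-15,0,-21,0,0,0,-15,0,-21,0,0,0,-9,0,-13,0,0,0],
)

```text
time_s: 32.45
ee_pos: [0.4518, -0.2772, 0.1439]
ee_rot: [0.752, 0.586, -0.236, 0.187]
force: [0.7, -0.0, -1.4]
gripper_width: 0.739
```

Request:
send_rows(
  motion=[-5.5,5,-2.8,0.1,5.6,-0.3,-5.2,5,-3.4,0.1,5.6,-0.3,-5,5,-3.8,0.1,5.6,-0.3,-4.5,5,-4.3,0,5.6,-0.3,-4,5,-4.8,0.1,5.6,-0.3,-3.6,5,-5,0,5.7,-0.3,-3,5,-5.5,0.1,5.6,-0.3,-2.6,5,-5.7,0,5.6,-0.3],
)

```text
time_s: 33.12
ee_pos: [0.4854, -0.3096, 0.1864]
ee_rot: [0.774, 0.627, 0.064, -0.061]
force: [-0.7, 0.2, -1.5]
gripper_width: 0.74
```

Request:
send_rows(
  motion=[-2,5,-6,0.1,5.6,-0.3,-1.5,5,-6.2,0,5.7,-0.3,-0.8,5,-6.3,0.1,5.6,-0.3,-0.3,5,-6.3,0,5.6,-0.3,0.3,5,-6.4,0,5.6,-0.3,0.9,5,-6.3,0.1,5.7,-0.3,1.5,5,-6.2,0,5.6,-0.3,2,5,-6,0,5.6,-0.3],
)

```text
time_s: 33.78
ee_pos: [0.5198, -0.3427, 0.2291]
ee_rot: [0.678, 0.571, 0.355, -0.296]
force: [0.1, 0.3, -0.8]
gripper_width: 0.743
```

Request:
send_rows(
  motion=[0,0,0,0,0,0,0,0,0,0,0,0],
)

```text
time_s: 33.95
ee_pos: [0.5195, -0.3418, 0.2267]
ee_rot: [0.68, 0.571, 0.353, -0.296]
force: [-0.6, 0.6, -0.9]
gripper_width: 0.743
```

Run:
```python
from h import *
o=np.load("o4.npy")
R1=Rt(96.6,54.9,-1); t=np.array([.606,-.2475,.084])-R1.apply(o)
hd=np.array([-.115,.993,0])
go((t+[0,0,.07]-.04*hd,R1,8),(t+[0,0,.04],R1,3))
```

```text
t 33.95 p [ 0.5195 -0.3418  0.2267] z [ 0.141  0.805 -0.576] y [ 0.985 -0.172 -0.   ] q [ 1.22  1.02 -0.72  1.2  -0.23  1.56  0.52] F [-0.6  0.6 -0.9] w 0.743
[ -1.5,9.6,14.7,1.7,0,-1.2, -1.7,10,14.3,1.7,0,-1.2, -2,10.4,14.1,1.7,0,-1.2, -2.1,10.7,13.7,1.7,0,-1.2, -2.4,11.1,13.4,1.6,0,-1.1, -2.6,11.4,13.1,1.7,0,-1.2, -2.9,11.8,12.8,1.7,0,-1.2, -3.1,12.1,12.4,1.7,0,-1.2 ] 8
[ -0.5,0,16.7,0,0,0, -0.5,0,16.6,0,0,0, -0.5,0,16.7,0,0,0 ] 3
```

Request:
send_rows(
  motion=[-1.5,9.6,14.7,1.7,0,-1.2,-1.7,10,14.3,1.7,0,-1.2,-2,10.4,14,1.7,0,-1.2,-2.1,10.7,13.7,1.7,0,-1.2,-2.4,11,13.4,1.6,0,-1.2,-2.6,11.4,13,1.7,0,-1.2,-2.9,11.8,12.8,1.7,0,-1.2,-3,12,12.4,1.7,0,-1.2],
)

```text
time_s: 34.62
ee_pos: [0.6122, -0.2652, 0.1531]
ee_rot: [0.588, 0.666, 0.306, -0.342]
force: [0.7, -0.5, -0.5]
gripper_width: 0.736
```

Request:
send_rows(
  motion=[-0.5,0,16.7,0,0,0,-0.5,0,16.7,0,0,0,-4,0,12,0,0,0,0,0,0,0,0,0,0,0,0,0,0,0,0,0,0,0,0,0],
)

```text
time_s: 35.12
ee_pos: [0.6075, -0.2338, 0.1223]
ee_rot: [0.59, 0.664, 0.307, -0.342]
force: [0.4, -0.3, -1.4]
gripper_width: 0.739
```

Run:
```python
from see import *
from edge import edges
s=robot.read_state(); p0=s["ee_pos"];R=Ro.from_quat(s["ee_rot"])
S,T=both(9,(200,270,340,438),(390,130,490,250))
s=robot.read_state(); print(p0,s["ee_pos"],R.as_matrix()[:,1])
o=np.load("o4.npy"); d=s["ee_pos"]+R.apply(o); print("est",d)
z=d[2]+.016
h=cv2.cvtColor(T["pixels"],cv2.COLOR_RGB2HSV); u=pix(T,d+[0,0,.016])[0].astype(int); print(u,h[u[1],u[0]-20:u[0]+20:2].tolist())
lab=cv2.cvtColor(T["pixels"],cv2.COLOR_RGB2LAB).astype(float); c0=lab[u[1]-3:u[1]+4,u[0]-3:u[0]+4].mean((0,1))
for th in(15,25):
    m=((np.linalg.norm(lab-c0,axis=2)<th)*255).astype(np.uint8); k=np.zeros_like(m);k[u[1]-18:u[1]+19,u[0]-20:u[0]+19]=255
    print(square(T,m&k,z,3))
print(edges(T,d[:2],6.6,z,rng=7));print(edges(S,d[:2],6.6,z,rng=7))
```

```text
[ 0.6075136  -0.23382705  0.12229415] [ 0.60758279 -0.23402878  0.12206769] [0.99321285 0.11624153 0.00401679]
est [ 0.60770239 -0.25369821  0.12679225]
[441 188] [[13, 40, 219], [25, 137, 246], [16, 141, 222], [0, 115, 164], [179, 123, 203], [178, 122, 197], [179, 122, 202], [178, 124, 202], [178, 125, 202], [178, 124, 202], [178, 122, 194], [179, 122, 195], [179, 126, 201], [179, 126, 201], [179, 126, 201], [179, 121, 188], [179, 121, 187], [13, 137, 177], [13, 140, 180], [167, 22, 81]]
(((609.1935424804688, -250.64993286132812), (60.88248825073242, 66.48370361328125), 6.641129970550537), array([425, 174], dtype=int32), array([454, 201], dtype=int32))
(((608.5787963867188, -251.2301788330078), (65.70072174072266, 69.61791229248047), 9.395432472229004), array([424, 174], dtype=int32), array([455, 203], dtype=int32))
{0: [(-0.5, 3.3), (0.5, 3.6), (1.75, 3.0), (2.75, 6.1), (3.5, 8.4), (4.25, 8.2), (5.5, 7.3)], 1: [(-2.0, 2.4), (2.25, 3.9), (4.0, 5.7), (4.75, 6.6), (5.5, 5.8), (6.0, 5.9)], 2: [(-2.25, 7.5), (-1.5, 8.0), (0.0, 7.4), (1.5, 5.9), (3.25, 12.2), (4.0, 12.9), (4.75, 12.5), (5.75, 6.4)], 3: [(-3.0, 1.2), (-2.0, 1.4), (-0.75, 1.5), (6.25, 1.9)]}
{0: [(-5.0, 7.1), (-4.25, 6.7), (-3.0, 8.1), (-1.25, 3.5), (0.0, 5.2), (0.5, 4.9), (1.75, 5.2), (2.5, 3.9), (4.75, 7.2), (6.0, 5.4)], 1: [(-3.25, 6.7), (-1.75, 10.0), (-1.0, 9.3), (-0.25, 8.1), (5.75, 4.1), (6.5, 5.2)], 2: [(-5.5, 7.8), (-4.25, 8.8), (4.25, 10.2), (6.5, 4.5)], 3: [(-6.75, 0.5), (-5.5, 0.5), (-4.75, 0.3), (-4.0, 0.7), (-2.75, 0.6), (-1.75, 0.4), (-1.0, 0.4), (0.0, 0.4), (3.25, 0.3), (5.5, 0.3)]}
```

View pics/v9.png

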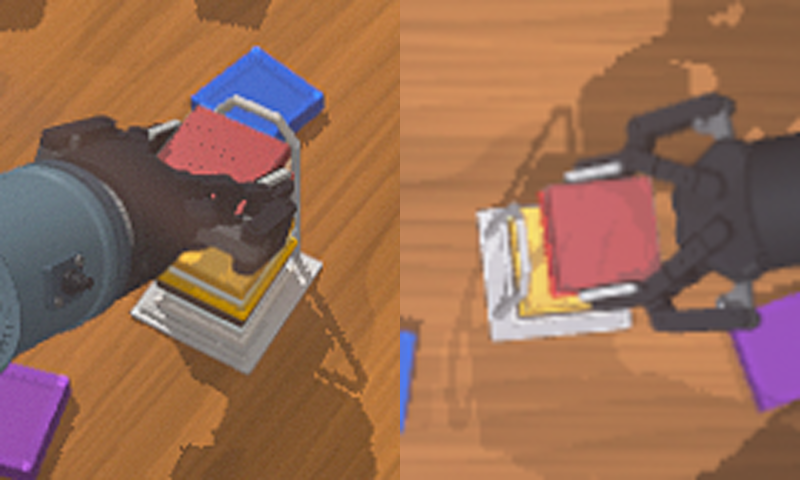

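The red dish is held inverted, closed and agar up, above the amber one (top face at top view (425–454, 174–202)). Camera and hand estimates agree within about 1.5 mm.

Run:
```python
from h import *
o=np.load("o4.npy"); o[1]=-.001; np.save("o4.npy",o)
R1=Rt(96.6,54.9,-1)
t=np.array([.6058,-.2473,.084])-R1.apply(o)
print(t);go((t+[0,0,.012],R1,6))
```

```text
[ 0.60454471 -0.22775045  0.07932613]
t 35.22 p [ 0.6076 -0.234   0.1221] z [-0.092  0.811 -0.577] y [0.993 0.116 0.004] q [ 0.94  1.21 -0.71  1.05 -0.12  1.57  0.58] F [ 0.2  1.2 -0.2] w 0.747
[ -3.5,-0.4,3.9,0,0,0, -3.6,-0.4,3.8,0,0.1,0.1, -3.6,-0.4,3.9,0.1,0,0, -3.5,-0.4,3.8,0,0,0, -3.6,-0.4,3.8,0,0,0.1, -3.5,-0.4,3.9,0,0.1,0 ] 6
```

Request:
send_rows(
  motion=[-3.6,-0.4,3.8,0,0,0,-3.6,-0.4,3.8,0,0,0,-3.6,-0.4,3.8,0,0,0,-3.6,-0.4,3.8,0,0,0,-3.6,-0.4,3.8,0,0,0,-3.6,-0.4,3.8,0,0,0,0,0,0,0,0,0,0,0,0,0,0,0],
)

```text
time_s: 35.88
ee_pos: [0.604, -0.2266, 0.09]
ee_rot: [0.589, 0.664, 0.307, -0.344]
force: [-0.9, -0.3, -1.0]
gripper_width: 0.74
```

Run:
```python
from h import *
o=np.load("o4.npy"); R1=Rt(96.6,54.9,-1)
t=np.array([.6058,-.2473,.084])-R1.apply(o)
go((t+[0,0,.002],R1,4))
```

```text
t 35.88 p [ 0.604  -0.2266  0.09  ] z [-0.095  0.813 -0.575] y [0.993 0.117 0.002] q [ 0.93  1.24 -0.71  1.07 -0.1   1.54  0.6 ] F [-0.9 -0.3 -1. ] w 0.74
[ -1.9,0.1,1,0,0,0, -2,0.1,1,0,0,0.1, -1.9,0.1,1,0,0,0, -2,0.1,1,0,0,0.1 ] 4
```

Request:
send_rows(
  motion=[-2,0.1,1,0,0,0,-2,0.1,1,0,0,0,-2,0.1,1,0,0,0,-1.5,0,0.8,0,0,0,0,0,0,0,0,0,0,0,0,0,0,0],
)

```text
time_s: 36.38
ee_pos: [0.6046, -0.2279, 0.082]
ee_rot: [0.589, 0.664, 0.307, -0.343]
force: [-0.3, 0.8, 0.0]
gripper_width: 0.743
```

Request:
send_rows(
  motion=[-0.7,0,0.5,0,0,0,0,0,0,0,0,0],
)

```text
time_s: 36.55
ee_pos: [0.6047, -0.228, 0.0812]
ee_rot: [0.589, 0.664, 0.307, -0.343]
force: [0.7, 0.1, -1.3]
gripper_width: 0.744
```

Request:
send_rows(
  motion=[-0.6,0,0.4,0,0,0,0,0,0,0,0,0],
)

```text
time_s: 36.72
ee_pos: [0.6046, -0.228, 0.0804]
ee_rot: [0.589, 0.664, 0.307, -0.343]
force: [0.5, 0.3, -0.5]
gripper_width: 0.741
```

Request:
send_rows(
  motion=[-0.6,0,0.4,0,0,0,0,0,0,0,0,0],
)

```text
time_s: 36.88
ee_pos: [0.6046, -0.228, 0.0797]
ee_rot: [0.589, 0.664, 0.307, -0.343]
force: [-0.7, 0.3, -1.3]
gripper_width: 0.74
```

Request:
send_rows(
  motion=[-0.5,0,0.4,0,0,0,0,0,0,0,0,0],
)

```text
time_s: 37.05
ee_pos: [0.6047, -0.228, 0.0795]
ee_rot: [0.589, 0.664, 0.307, -0.343]
force: [-1.2, -0.2, -0.1]
gripper_width: 0.745
```

Request:
send_rows(
  motion=[-0.4,0,0.3,0,0,0,0,0,0,0,0,0],
)

```text
time_s: 37.22
ee_pos: [0.6047, -0.2279, 0.0794]
ee_rot: [0.589, 0.664, 0.307, -0.344]
force: [-1.6, -1.3, 4.1]
gripper_width: 0.744
```

Contact at 0.0794 (predicted 0.0793). Release and retreat, then check.

Request:
send_rows(
  motion=[0,0,0,0,0,0,0,0,0,0,0,0,0,0,0,0,0,0,0,0,0,0,0,0,0,0,0,0,0,0],
  fingers=1,
)

```text
time_s: 37.63
ee_pos: [0.6046, -0.2279, 0.0784]
ee_rot: [0.589, 0.664, 0.307, -0.343]
force: [0.3, -0.1, 0.5]
gripper_width: 0.999
```

Request:
send_rows(
  motion=[0,0,-15,0,0,0,0,0,-25,0,0,0,0,0,-35,0,0,0,0,0,-35,0,0,0,0,0,-35,0,0,0,0,0,-20,0,0,0,0,0,0,0,0,0,0,0,0,0,0,0],
)

```text
time_s: 38.3
ee_pos: [0.6162, -0.3559, 0.1717]
ee_rot: [0.591, 0.664, 0.308, -0.339]
force: [0.7, 1.0, -0.6]
gripper_width: 1.0
```

Run:
```python
from see import *
from edge import edges
S,T=both(10,(230,280,330,400),(400,150,460,222))
go()
print(edges(T,[.6058,-.2473],6.6,.1,rng=6));print(edges(S,[.6058,-.2473],6.6,.1,rng=6))
# bystanders: change between first and last pictures
for n,c,c0 in(("T",T,pickle.load(open("pics/top0.pkl","rb"))),("S",S,pickle.load(open("pics/scene0.pkl","rb")))):
    for k,b in dict(T=dict(bottle=(172,200,208,235),jar=(308,138,348,178),stain=(314,262,352,298),box=(225,160,282,214),blue=(362,205,398,242)),S=dict(bottle=(395,138,430,192),jar=(375,258,425,318),stain=(250,198,288,258),box=(380,204,444,252),blue=(262,286,316,312)))[n].items():
        A,B=[cv2.cvtColor(x["pixels"][b[1]:b[3],b[0]:b[2]],cv2.COLOR_RGB2GRAY).astype(np.float32) for x in(c0,c)]
        print(n,k,"shift px",np.round(cv2.phaseCorrelate(A,B)[0],2))
```

```text
t 38.4 p [ 0.6158 -0.354   0.1706] z [-0.09   0.811 -0.578] y [0.993 0.114 0.005] q [ 0.9   1.3  -0.64  0.64 -0.13  1.91  0.6 ] F [ 0.2  0.3 -1.2] w 1.001
{0: [(-3.0, 1.7), (-1.5, 3.0), (-0.75, 2.9), (0.0, 3.1), (0.5, 3.0), (2.5, 1.6)], 1: [(0.0, 7.0), (1.0, 9.0), (1.75, 9.8), (3.75, 3.5), (4.75, 4.3)], 2: [(0.25, 3.0), (1.75, 3.2), (3.5, 4.1), (4.5, 5.4)], 3: [(-3.25, 1.6), (-1.75, 3.0), (-1.0, 3.5), (-0.25, 3.2), (0.5, 2.7), (1.25, 2.9), (2.5, 1.4)]}
{0: [(-1.0, 6.5), (-0.25, 6.7), (3.75, 7.2)], 1: [(-5.5, 3.0), (-4.5, 1.8), (-3.75, 2.3), (-2.75, 3.5), (-1.25, 3.6), (0.0, 4.1), (1.5, 1.7), (2.5, 3.7), (3.75, 4.6), (4.5, 4.1)], 2: [(-5.0, 1.7), (-3.5, 2.7), (-2.25, 2.7), (-1.75, 2.8), (-0.5, 1.7)], 3: [(-0.75, 5.3), (0.25, 5.3), (1.0, 5.0), (4.75, 6.7)]}
T bottle shift px [ 0.01 -0.03]
T jar shift px [-0.01  0.01]
T stain shift px [0.01 0.08]
T box shift px [-0.01  0.02]
T blue shift px [-0.03  0.07]
S bottle shift px [ 0.09 -0.04]
S jar shift px [0.   0.08]
S stain shift px [-0.07 -0.03]
S box shift px [ 0.   -0.01]
S blue shift px [0.01 0.42]
```

View pics/v10.png

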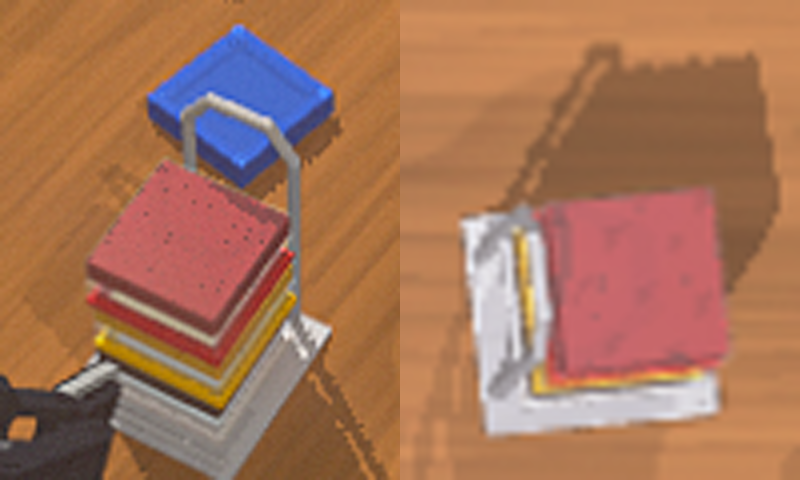

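```bash
python3 -c "
from workcell import robot
print(robot.hand_in())"
```

```text
the job is handed in; nothing more can be done
None
```

Both dishes are stacked on the carrier's first dish, agar side up and still closed: amber in the middle, red on top. I handed the job in at about 38.4 s of the 72 s; the hand-in gives no verdict.

I turned each dish over in two quarter turns. I stood it on its side on the bench in between, regripped it across the seam, and lowered it onto the stack until I felt light contact (under about 8 N).

**Last checks**
- **Stack:** the final pictures show the three dishes seated and square, with the yaw within about 1° where it was measured. The two camera views put sideways offsets at about 2 mm, and they disagree with each other by 1–3 mm, so the alignment is not known more finely than that.
- **Bystanders:** the bottle, both jars and the slide box shifted by less than 0.1 pixel between the first and last pictures. I did not measure the first dish again after placing, because it is largely hidden under the stack; nothing in the pictures suggests it moved.
- **Blue look-alike dish:** one view showed a 0.42 pixel shift. The top view showed 0.07, so I put the difference down to the new shadow and stack in that crop. The arm never touched it.
- **Robot:** the gripper is open and clear of everything.

I viewed 12 pictures, two over the budget of 10, to check the red dish on its side and then its final placing.

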